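# Clear the bobbin and hold the sample clamp open

## Robot

A 7-joint arm with a two-finger parallel gripper is mounted at the origin on the work surface. World frame = base frame: x ahead of the robot, y to its left, z up, the work surface at z = 0. Lengths are in m, angles in rad, forces in N, time in s.
With the tool pointing down it reaches from about 0.4 to 0.85 m from the base axis. Payload 4.5 kg.
Tool frame: the origin (TCP) lies midway between the tips of the shut fingers; the grasp point (between the pads) lies 19 mm behind it; z points along the fingers, y is the direction in which the jaws open and shut (so a half turn about z gives the same grasp; the last joint's range is limited). The gripper opens to 88 mm and grips with 3 to 60 N. Pads are 18 mm wide; open, the fingers measure 123 mm over their backs; the gripper's body (75 mm by 187 mm) begins 45 mm behind the grasp point.
Start: joints at [-1.124, 0.689, -0.195, 1.565, 0.157, 0.902, -0.215], TCP at [0.251, 0.573, 0.239] pointing down, gripper open.
Joint ranges: [-3.01, 3.01], [-0.46, 2.08], [-1.47, 1.51], [0.13, 2.56], [-1, 4.14], [0.04, 2.09], [-2.66, 2.66]. Speed limits (rad/s): [2.57, 2.57, 3.14, 3.14, 3.14, 3.14, 3.14].

## Interface

Orientations are given as a unit quaternion [x, y, z, w].
In Python, from plant import r gives the robot as it stands.
- The arm moves only by the tool play_rows, never from a script. Its argument "targets" is a list of rows, each an object of numbers: "jaw": the closure, from 0 (fully open) to 1 (shut); "dx", "dy", "dz": the shift along the tool's x, y, z in m; "yaw": the turn about the tool's z in rad. A call has exactly 5 rows; each row shifts and turns the pose as measured when the row begins, along the tool's axes as they then stand; what a row does not reach is not made up. A row lasts 1/10 s, in which the tool goes at most 50 mm and 8.59 degrees, less where a joint would pass 70% of its speed; a pose out of reach is approached as far as the arm can. A call with a gripper value outside its range is refused whole. The fingers move at their own pace and stop on an object; "squeeze" is the grip in N (left out, the last holds). Time passes only in rows, so rows that do not move let the fingers close, or fill a call up. It gives the time, the measured TCP pose, the force and the opening at its end, in the units of the state.
- r.get_state(): the state, without advancing time (a new reading comes with each control period).
- r.snapshot(name): name is "scene" or "top" or "wrist"; returns a dict with "frame" (420x560x3 uint8, red, green, blue), "z_map" (420x560 float32, m along the optical axis (not along the pixel's ray), 0 where there is no reading), "mtx" (3x3 intrinsics, pixels), "dist_coeffs" ([k1, k2, p1, p2, k3] as OpenCV has them; the pictures are not rectified), "position" and "orientation" of the camera in the world; the wrist camera has in their place "T_tool_cam" (4x4, takes a point from camera to tool coordinates, whose origin is the TCP and whose axes are the flange's). Camera axes: x right, y up, looking along -z (the intrinsics and any distortion apply to the point x, -y, -z); pixel columns grow to the right and rows downward; lengths in m; the calibration is good to about 2 mm. A picture is of the moment at which its call begins: read the wrist's pose just before it.
- r.finish_job(): hands the job in, once; it reports no verdict.
The state is a dict: "clock": time; "q": joint angles; "qd": joint speeds; "joint_torque": joint torques, N m; "tool_pos": TCP position; "eef_rot": TCP orientation; "contact_force": force on the tool from outside, world axes, zero at the start; "moment": the same for the moment, N m; "opening": opening from 0.0 (shut) to 1.0 (fully open).
Only numpy, scipy, OpenCV 4.12 (cv2) and the standard library are available. Lean on these libraries where they do the work, as an engineer would, in place of code of your own. Each camera call takes 0.05 s, during which the arm holds its last target.

## Task

Move the pale bobbin off the blue clamp bar and lay it in the saddle of the dark bobbin stand, not letting it fall. Then pull the red latch tab fully sideways, away from its brass spring barrel, lift the bar's free end off the ball stud by about 9 cm, and finish still gripping the tab and holding the bar raised and still, so that the sample board can be taken out. Leave everything else on the bench where it is.

Things in the scene. Friction and masses are not known exactly. Their poses are not given: they have to be found in the camera images.
- bobbin_mid (a point): Pale wooden bobbin with a brass disc at each end; at the start it lies across the clamp bar in a saddle. This point is its centre; its y axis is its axle (the other axes roll with it). Core 28 mm in diameter, 60 mm bare between the discs; discs 38 mm in diameter, 5 mm thick; 70 mm long overall; about 80 g.
- bobbin: The same pale bobbin; origin and axes as bobbin_mid.
- stand_seat (a point): Dark wooden bobbin stand, fixed to the table: a round 72 mm foot, a thin post and on top a narrow V saddle, 30 mm long along this frame's y, 27 mm across, 89 mm above the table at its lips. This point is where the centre of the bobbin lies when it rests in the saddle (98 mm above the table), the bobbin's axle along this frame's y (either way round).
- clamp: Bench clamp, fixed. Origin: centre of the underside of its grey base (300 x 90 x 12 mm); x runs along the blue bar from free end to hinge, z up. At x = -100 mm a steel ball stud (head 28 mm across, flat underside 54 mm up). The bar, 30 mm wide, top 82 mm up, is hinged at x = +120 mm; its free end (52 x 60 mm, top 90 mm up) sits over the ball. Sample board 100 x 140 mm under the bar's middle.
- bar_hinge (a point): Hinge axis of the blue clamp bar, in mid-bar, 74 mm above the table; the axis runs along y. The frame turns with the bar, else its axes are the clamp's. The V saddle that carries the bobbin at the start stands on the bar 100 mm from the hinge (bobbin centre 108 mm above the table).
- latch_tab (a point): Red upright latch tab on the bar's free end: 26 mm along x, 12 mm thick along y, 48 mm tall. The point is mid-tab, 22 mm below its top, 26 mm above the flat red slide below it, 122 mm above the table with the bar down. Axes: the clamp's, tilting with the bar. 220 mm along the bar from the hinge, 48 mm above its level. Grip across y; it can swivel between the fingers as the bar rises.
- latch (a joint): Slide of the red latch across the bar along the clamp's +y, away from the brass spring barrel that sticks out on the -y side, in m: 0 shut, its hook under the ball stud's head; 0.014 fully out, at its stop. The hook clears the head beyond about 0.008. The spring pulls back with 3 N when shut, 6.5 N fully out.
- tongue (a joint): Hinge angle of the blue bar in rad: 0 down on the ball, growing as the free end rises (the tab then swings up and back towards the hinge); 0.42 is a rise of about 90 mm. With the latch shut it stays below about 0.02. About 3 to 4 N at the tab lifts it; it falls back by its own weight.
- spare_bobbin_mid (a point): Bystander, loose, to be left alone: dark wooden bobbin standing on end, 38 mm across, 70 mm tall. This point: half-way up its axis.
- mug_mid (a point): Bystander, loose, to be left alone: blue ceramic mug, 76 mm across, 85 mm tall. This point: half-way up its axis.
- tape_mid (a point): Bystander, loose, to be left alone: yellow tape measure, 75 x 70 x 34 mm. This point: its centre.
- scissors_mid (a point): Bystander, loose, to be left alone: black-handled scissors lying flat, about 230 mm long. This point: their pivot.
- calculator_mid (a point): Bystander, loose, to be left alone: black desk calculator, 150 x 85 x 14 mm. This point: its centre.
- comb_mid (a point): Bystander, loose, to be left alone: weaver's steel-toothed beating comb lying flat, 170 mm long. This point: the root of its handle.
- pin_tin_mid (a point): Bystander, loose, to be left alone: small red pin tin, 64 mm across, 45 mm tall. This point: its centre.
Things that resemble listed ones, but are neither listed nor needed, are in the scene too. What is shaped like the bobbin but pink is not meant. Leave any orange or turquoise look-alike of the part that bears stand_seat alone.

How it is judged:
By the outcome, as a careful person would: the job done as asked, in the order asked, and still so for the second after the job is handed in, while the arm keeps its last pose, push and grip.
It also fails if it takes over 51 s, if anything falls off the work surface, if the arm or the gripper's body presses on something with over 40 N, if the wrist force passes 120 N, or if a joint passes its speed limit or range.

## Working session

There is one attempt and no reset: what is moved stays moved. The work goes in short steps, Python scripts to look and compute and a tool call to move; the robot and the scene stay as the last step left them, time stands still between calls to the robot, and variables do not carry over. Pictures are saved under pics/ and viewed, and the job is handed in when it is done.

Besides the shell and the picture viewer there is one more tool, called after "Call:" by a JSON object that holds its "method" and its "body". play_rows: Moves the arm, as the interface text tells. Its arguments: {"type":"object","properties":{"targets":{"type":"array"},"squeeze":{"type":"number"}},"required":["targets"]}

```bash
ls; mkdir -p pics; cat > h.py <<'E'
import numpy as np, cv2, pickle
from scipy.spatial.transform import Rotation as R
from plant import r
def snap(n,fn):
    st=r.get_state(); s=r.snapshot(n)
    if n=="wrist":
        T=np.eye(4);T[:3,:3]=R.from_quat(st["eef_rot"]).as_matrix();T[:3,3]=st["tool_pos"]
        s["T"]=T@np.array(s["T_tool_cam"])
    else:
        T=np.eye(4)
        o=np.array(s["orientation"]); T[:3,:3]=R.from_quat(o).as_matrix() if o.shape==(4,) else o
        T[:3,3]=s["position"]; s["T"]=T
    cv2.imwrite(f"pics/{fn}.png",s["frame"][:,:,::-1]); pickle.dump(s,open(f"pics/{fn}.pkl","wb"))
    return s
def load(fn): return pickle.load(open(f"pics/{fn}.pkl","rb"))
def rays(s,px):
    p=cv2.undistortPoints(np.array(px,float).reshape(-1,1,2),np.array(s["mtx"]),np.array(s["dist_coeffs"])).reshape(-1,2)
    return s["T"][:3,3],np.c_[p[:,0],-p[:,1],-np.ones(len(p))]@s["T"][:3,:3].T
def onz(s,px,z):
    o,d=rays(s,px); return o+d*((z-o[2])/d[:,2])[:,None]
def cloud(s):
    h,w=s["z_map"].shape; u,v=np.meshgrid(np.arange(w),np.arange(h))
    o,d=rays(s,np.c_[u.ravel(),v.ravel()])
    return (o+d*s["z_map"].reshape(-1,1)).reshape(h,w,3)
E
python3 - <<'E'
from h import *
print(r.get_state())
for n in("scene","top","wrist"):
    s=snap(n,n+"0"); print(n,s["T"].round(3).tolist(),s["mtx"],s["dist_coeffs"])
E
```

```text
pics
{'clock': 0.0, 'q': array([-1.12418274,  0.68995389, -0.19450457,  1.56632758,  0.15731146,
        0.9025103 , -0.2151045 ]), 'qd': array([-0.00089532, -0.00139006,  0.00152214,  0.0009159 , -0.00073179,
        0.00092503,  0.00027543]), 'joint_torque': array([-1.64292724e-04, -5.27567983e+01, -1.26668762e+00, -1.53426701e+01,
       -5.25709928e-02,  6.68105960e-03,  1.74623706e-04]), 'tool_pos': array([0.25054524, 0.57190091, 0.23793296]), 'eef_rot': array([ 2.04906175e-01,  9.78781203e-01, -8.96667498e-04, -1.10971587e-04]), 'contact_force': array([0.78586351, 0.39558524, 0.35684608]), 'moment': array([-0.02726314,  0.02597947,  0.01029513]), 'opening': 0.9992130949651018}
scene [[-0.118, -0.544, 0.831, 1.543], [0.993, -0.059, 0.102, 0.151], [-0.006, 0.837, 0.547, 0.747], [0.0, 0.0, 0.0, 1.0]] [[390.16697333   0.         279.67322651]
 [  0.         390.16697333 216.09144576]
 [  0.           0.           1.        ]] [-0.01665434  0.          0.          0.          0.        ]
top [[0.017, 0.997, -0.077, 0.472], [-1.0, 0.017, 0.008, 0.027], [0.009, 0.077, 0.997, 1.04], [0.0, 0.0, 0.0, 1.0]] [[409.41635519   0.         276.97159559]
 [  0.         409.41635519 211.11874301]
 [  0.           0.           1.        ]] [0.00659406 0.         0.         0.         0.        ]
wrist [[0.401, -0.883, -0.242, 0.188], [0.916, 0.386, 0.108, 0.6], [-0.002, -0.265, 0.964, 0.384], [0.0, 0.0, 0.0, 1.0]] [[295.63799447   0.         281.20919145]
 [  0.         295.63799447 205.08214049]
 [  0.           0.           1.        ]] [0.01274791 0.         0.         0.         0.        ]
```

View pics/scene0.png

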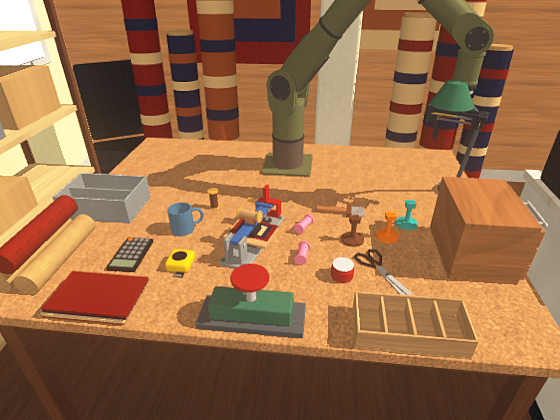

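View pics/top0.png

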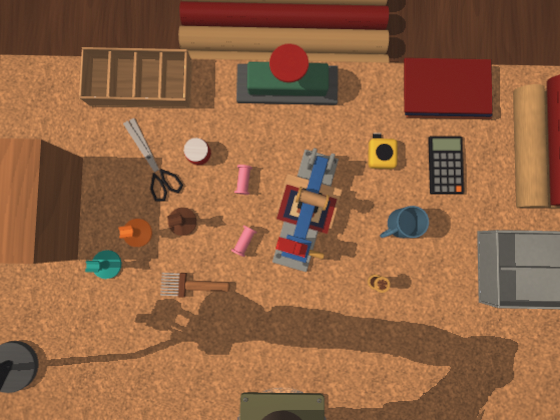

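View pics/wrist0.png

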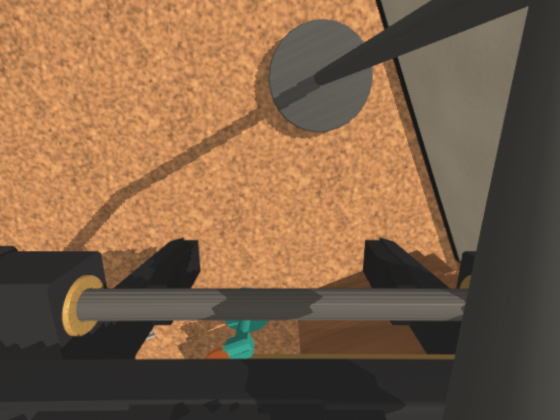

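Candidates from the pictures:
- **Bobbin:** the pale one on the bar is at top (313,198). Pink ones are at top (243,178) and (243,240), and the dark spare is at top (380,283).
- **Stand:** the dark one is at top (182,222). The orange one is at (135,232) and the turquoise one at (103,264).

I choose the pale bobbin on the blue bar and the dark stand, and check both in a crop.

```bash
python3 - <<'E'
from h import *
s=load("top0")["frame"][:,:,::-1]; a=load("scene0")["frame"][:,:,::-1]
A=cv2.resize(s[140:275,265:345],None,fx=4,fy=4,interpolation=2); B=cv2.resize(s[195:275,90:210],None,fx=3.2,fy=3.2,interpolation=2)
C=cv2.resize(a[180:265,220:330],None,fx=3.2,fy=3.2,interpolation=2)
c=np.zeros((560,790,3),np.uint8); c[:540,:320]=A; c[:B.shape[0],330:330+B.shape[1]]=B; c[270:270+C.shape[0],330:330+C.shape[1]]=C
cv2.imwrite("pics/crop0.png",c)
P=cloud(load("top0"))
for n,p in dict(bob=(313,198),tab=(290,245),stand=(182,222),bar=(308,220),saddle=(176,222)).items(): print(n,P[p[1],p[0]].round(3))
E
```

```text
bob [ 0.574 -0.061  0.119]
tab [ 0.467 -0.012  0.093]
stand [0.517 0.243 0.073]
bar [ 0.526 -0.054  0.079]
saddle [0.516 0.255 0.083]
```

View pics/crop0.png

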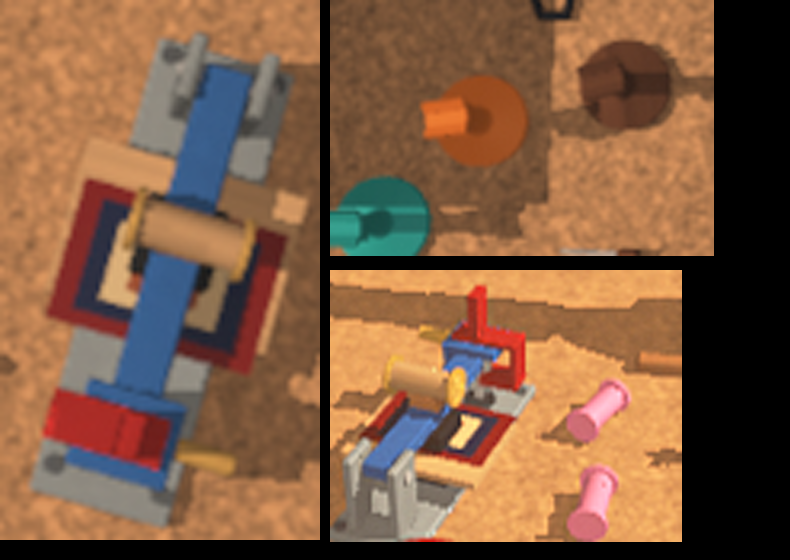

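The crop confirms both choices: the pale bobbin lies across the blue bar, and the dark stand (crop 625,85) has its saddle groove running roughly sideways in the image. Next I measure them.

```bash
python3 - <<'E'
from h import *
def rect(Q):
    (c,sz,a)=cv2.minAreaRect((Q[:,:2]*1000).astype(np.float32)); return np.round(c,1),np.round(sz,1),round(a,1)
def ax(Q):
    m=Q[:,:2].mean(0); w,v=np.linalg.eigh(np.cov((Q[:,:2]-m).T)); return np.degrees(np.arctan2(v[1,1],v[0,1])).round(1), np.sqrt(w)
for n in("top0","scene0"):
    s=load(n); P=cloud(s); hsv=cv2.cvtColor(s["frame"],cv2.COLOR_RGB2HSV)
    X,Y,Z=P[...,0],P[...,1],P[...,2]
    near=lambda x,y,d:(np.hypot(X-x,Y-y)<d)
    m=near(.573,-.062,.055)&(Z>.100)&(Z<.135); Q=P[m]; print(n,"bob",len(Q),rect(Q),ax(Q),Q.mean(0).round(4),Q[:,2].max())
    H,S,V=[hsv[...,i].astype(int) for i in range(3)]
    red=((H<6)|(H>172))&(S>170)&(V>70)
    m=red&near(.45,-.02,.08)&(Z>.098)&(Z<.16);Q=P[m];print("tab",len(Q),rect(Q),Q.mean(0).round(4),Q[:,2].max())
    m=red&near(.45,-.02,.08)&(Z>.138)&(Z<.16);Q=P[m];print("tabtop",len(Q),rect(Q) if len(Q) else 0,Q.mean(0).round(4))
    m=near(.515,.25,.04)&(Z>.070)&(Z<.11); Q=P[m]; print("stand",len(Q),rect(Q),Q.mean(0).round(4),Q[:,2].max())
    m=near(.515,.24,.07)&(Z<.025)&(V<110)&(S>80)&(Z>.006); Q=P[m]; print("foot",len(Q),rect(Q),Q.mean(0).round(4))
    blue=(H>100)&(H<118)&(S>120)
    m=blue&near(.56,-.06,.16)&(Z>.074)&(Z<.087); Q=P[m]; print("bar",len(Q),rect(Q),ax(Q),Q.mean(0).round(4))
    m=blue&near(.56,-.06,.16)&(Z>.0865)&(Z<.097); Q=P[m]; print("free",len(Q),rect(Q),Q.mean(0).round(4))
E
```

```text
top0 bob 401 (array([574. , -58.3]), array([69.9, 35.7]), 74.9) (np.float64(74.9), array([0.00857375, 0.02127099])) [ 0.573  -0.0584  0.118 ] 0.12878885759242276
tab 75 (array([459.8, -16.1]), array([24. , 31.6]), 1.9) [ 0.4604 -0.0236  0.1366] 0.14633726871010977
tabtop 60 (array([459.7, -25.3]), array([11.8, 23.5]), 73.3) [ 0.4598 -0.0252  0.1423]
stand 157 (array([521.8, 259.5]), array([27. , 30.6]), 17.1) [0.5219 0.2593 0.0835] 0.0893871419006318
foot 387 (array([522.6, 256.3]), array([65.8, 63. ]), 0.7) [0.5209 0.2512 0.0099]
bar 849 (array([555.9, -54.9]), array([ 53.6, 248.7]), 73.2) (np.float64(164.4), array([0.00845192, 0.06600631])) [ 0.5749 -0.0572  0.0808]
free 177 (array([464.7, -27.7]), array([56.6, 57.9]), 74.5) [ 0.4597 -0.0297  0.0889]
scene0 bob 236 (array([578.4, -61.1]), array([71.1, 34.7]), 74.3) (np.float64(78.3), array([0.00713627, 0.02333672])) [ 0.5832 -0.0602  0.1151] 0.12808689171633292
tab 92 (array([467.1, -15.1]), array([34. , 33.4]), 59.3) [ 0.4656 -0.025   0.1224] 0.14610932427492196
tabtop 21 (array([461.3, -24.7]), array([ 9.8, 29.8]), 66.1) [ 0.4625 -0.0256  0.143 ]
stand 90 (array([523.8, 257.2]), array([28.1, 31.2]), 16.1) [0.5243 0.2565 0.082 ] 0.09050100327105004
foot 37 (array([523.9, 250.1]), array([52.5, 65.6]), 81.2) [0.5301 0.2444 0.0115]
bar 191 (array([574.1, -58.5]), array([ 40.2, 208.7]), 69.7) (np.float64(163.0), array([0.00860385, 0.06215525])) [ 0.6058 -0.0649  0.0817]
free 27 (array([477.9, -30.3]), array([56.3, 14.6]), 73.5) [ 0.4791 -0.0298  0.0899]
```

```bash
python3 - <<'E'
from h import *
s=load("scene0");P=cloud(s);T=load("top0");PT=cloud(T);W=load("wrist0");PW=cloud(W)
for p in [(455,95),(450,107),(440,130),(480,115),(487,120),(475,150),(463,180),(440,186),(470,35),(465,70),(470,122)]: print("scene",p,P[p[1],p[0]].round(3),s["frame"][p[1],p[0]])
for p in [(15,365),(5,355),(30,345),(100,264)]: print("top",p,PT[p[1],p[0]].round(3))
for p in [(320,75),(280,60),(370,70),(330,75),(430,40),(520,10),(500,300),(540,100)]: print("wrist",p,PW[p[1],p[0]].round(3))
# stand groove
X,Y,Z=[PT[...,i] for i in range(3)]
m=(np.hypot(X-.522,Y-.259)<.025)&(Z>.065)&(Z<.11);Q=PT[m]
for a in range(0,180,15):
    t=(Q[:,0]-.522)*np.cos(np.radians(a))+(Q[:,1]-.259)*np.sin(np.radians(a))
    print(a,[ (round(float(np.median(Q[(t>=l)&(t<l+.006),2])),4) if ((t>=l)&(t<l+.006)).any() else None) for l in np.arange(-.018,.018,.006)])
cv2.imwrite("pics/lamp.png",cv2.resize(s["frame"][0:210,380:560,::-1],None,fx=2.8,fy=2.8))
E
```

```text
scene (455, 95) [0.322 0.531 0.412] [ 73 112  83]
scene (450, 107) [0.339 0.52  0.381] [ 73 106  79]
scene (440, 130) [-0.714  0.816 -0.075] [117  40  26]
scene (480, 115) [0.294 0.629 0.345] [73 67 61]
scene (487, 120) [-0.75   1.074 -0.018] [60 53 60]
scene (475, 150) [-0.726  1.046 -0.195] [184 143  88]
scene (463, 180) [0.44  0.576 0.191] [225 143  78]
scene (440, 186) [0.425 0.518 0.159] [124  79  48]
scene (470, 35) [0.293 0.543 0.574] [59 52 47]
scene (465, 70) [0.283 0.555 0.476] [88 83 56]
scene (470, 122) [-0.773  0.992 -0.041] [97 55 43]
top (15, 365) [0.169 0.641 0.024]
top (5, 355) [0.191 0.669 0.019]
top (30, 345) [ 0.21   0.623 -0.001]
top (100, 264) [0.416 0.429 0.075]
wrist (320, 75) [0.159 0.655 0.052]
wrist (280, 60) [0.124 0.625 0.02 ]
wrist (370, 70) [0.174 0.714 0.02 ]
wrist (330, 75) [0.166 0.658 0.088]
wrist (430, 40) [0.182 0.671 0.242]
wrist (520, 10) [ 0.181  1.026 -0.172]
wrist (500, 300) [0.188 0.6   0.384]
wrist (540, 100) [0.188 0.6   0.384]
0 [0.0867, 0.0849, 0.0813, 0.0825, 0.0842, 0.0847]
15 [0.0856, 0.0854, 0.0807, 0.0821, 0.0859, 0.0843]
30 [0.0853, 0.0848, 0.0809, 0.082, 0.0848, 0.0859]
45 [0.0848, 0.084, 0.0828, 0.0821, 0.0836, 0.0865]
60 [0.0846, 0.083, 0.083, 0.0843, 0.0825, 0.0865]
75 [0.0807, 0.0824, 0.0837, 0.0839, 0.0824, 0.0839]
90 [0.0802, 0.0837, 0.0832, 0.0833, 0.0852, 0.0836]
105 [0.0808, 0.0838, 0.0831, 0.0843, 0.0839, 0.0848]
120 [0.0817, 0.083, 0.0832, 0.084, 0.0843, 0.0852]
135 [0.0836, 0.0811, 0.0836, 0.0842, 0.0843, 0.0853]
150 [0.0837, 0.0825, 0.0829, 0.0843, 0.0836, 0.0858]
165 [0.0843, 0.0832, 0.0822, 0.0833, 0.0843, 0.0861]
```

View pics/lamp.png

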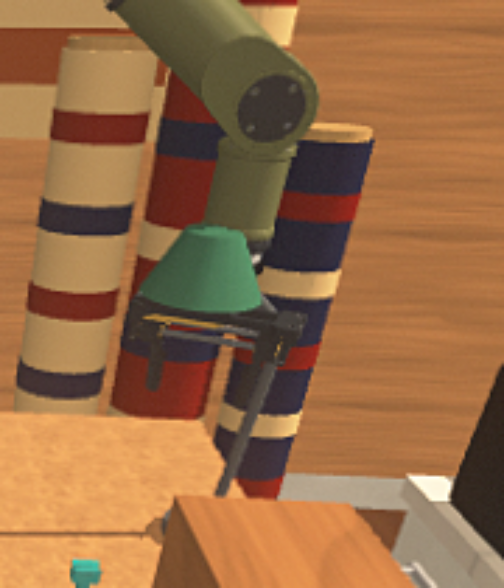

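```bash
python3 - <<'E'
from h import *
s=load("scene0");P=cloud(s);T=s["T"]
def proj(p):
    c=(np.array(p)-T[:3,3])@T[:3,:3]; K=s["mtx"]; return (K[0,0]*c[0]/-c[2]+K[0,2], K[1,1]*-c[1]/-c[2]+K[1,2])
for p in [(.25,.572,.238),(.25,.572,.30),(.25,.572,.40),(.25,.572,.5)]: print(p,np.round(proj(p)))
h=cv2.cvtColor(s["frame"],cv2.COLOR_RGB2HSV).astype(int)
m=np.zeros(h.shape[:2],bool); m[78:115,420:485]=1
g=m&(h[...,0]>60)&(h[...,0]<95)&(h[...,1]>50)
for v in range(80,115,4):
    u=np.where(g[v])[0]
    if len(u): print(v,u.min(),u.max(),P[v,u.min()].round(3),P[v,(u.min()+u.max())//2].round(3),P[v,u.max()].round(3))
print("others")
# points with x> .1, y .4.. .75, z .2.. .6 not green
X,Y,Z=P[...,0],P[...,1],P[...,2]
for v in range(60,185,5):
    for u in range(415,500,5):
        if X[v,u]>0.05 and X[v,u]<.6 and Z[v,u]>.15 and not g[v,u]: print((u,v),P[v,u].round(2),end=' ')
    print()
W=load("wrist0"); print((W["z_map"]==0).sum()); 
zz=W["z_map"]; print([(p,round(float(zz[p[1],p[0]]),3)) for p in [(450,410),(480,250),(530,100),(545,20),(470,20),(500,400),(100,320),(300,300),(200,380),(180,270),(250,345)]])
print(T[:3,3], np.array(W["T_tool_cam"]).round(3))
E
```

```text
(0.25, 0.572, 0.238) [450. 141.]
(0.25, 0.572, 0.3) [455. 123.]
(0.25, 0.572, 0.4) [463.  92.]
(0.25, 0.572, 0.5) [471.  58.]
80 452 453 [0.275 0.527 0.444] [0.275 0.527 0.444] [0.281 0.528 0.446]
84 445 466 [0.291 0.505 0.436] [0.311 0.527 0.442] [0.297 0.564 0.439]
88 442 468 [0.286 0.5   0.423] [0.316 0.528 0.431] [0.293 0.573 0.426]
92 438 468 [0.285 0.491 0.41 ] [0.317 0.525 0.42 ] [0.301 0.574 0.417]
96 435 470 [0.273 0.487 0.394] [0.326 0.522 0.41 ] [0.295 0.585 0.403]
100 432 470 [0.267 0.482 0.38 ] [0.329 0.521 0.399] [0.305 0.584 0.394]
104 440 472 [0.317 0.495 0.382] [0.334 0.537 0.389] [0.305 0.593 0.382]
108 440 472 [0.324 0.496 0.372] [0.34  0.537 0.379] [0.316 0.592 0.373]
others
(460, 60) [0.27 0.54 0.5 ] (465, 60) [0.28 0.55 0.5 ] (470, 60) [0.29 0.56 0.51] (475, 60) [0.29 0.58 0.51] (480, 60) [0.28 0.59 0.51] 
(455, 65) [0.25 0.53 0.48] (460, 65) [0.27 0.54 0.49] (465, 65) [0.28 0.55 0.49] (470, 65) [0.29 0.56 0.49] (475, 65) [0.29 0.58 0.49] (480, 65) [0.28 0.6  0.49] 
(455, 70) [0.26 0.53 0.47] (460, 70) [0.27 0.54 0.47] (465, 70) [0.28 0.56 0.48] (470, 70) [0.29 
[... 1886 characters left out ...]





(445, 180) [0.44 0.52 0.19] (450, 180) [0.44 0.54 0.19] (455, 180) [0.44 0.55 0.19] (460, 180) [0.44 0.57 0.19] (465, 180) [0.44 0.58 0.19] (470, 180) [0.44 0.6  0.19] (475, 180) [0.44 0.61 0.19] (480, 180) [0.43 0.63 0.19] (485, 180) [0.43 0.64 0.19] (490, 180) [0.43 0.66 0.19] (495, 180) [0.43 0.67 0.19] 
34084
[((450, 410), 0.0), ((480, 250), 0.0), ((530, 100), 0.0), ((545, 20), 0.055), ((470, 20), 0.102), ((500, 400), 0.0), ((100, 320), 0.084), ((300, 300), 0.075), ((200, 380), 0.055), ((180, 270), 0.133), ((250, 345), 0.36)]
[1.54294336 0.15128031 0.74707709] [[ 0.     0.964  0.265  0.069]
 [ 1.    -0.    -0.    -0.   ]
 [-0.     0.265 -0.964 -0.146]
 [ 0.     0.     0.     1.   ]]
```

Call:
{"method": "play_rows", "body": {"targets": [{"jaw":0,"dx":0,"dy":-0.004,"dz":0,"yaw":0},{"jaw":0,"dx":0,"dy":-0.004,"dz":0,"yaw":0},{"jaw":0,"dx":0,"dy":-0.004,"dz":0,"yaw":0},{"jaw":0,"dx":0,"dy":-0.004,"dz":0,"yaw":0},{"jaw":0,"dx":0,"dy":-0.004,"dz":0,"yaw":0}], "squeeze": 20}}

```text
clock: 0.65
tool_pos: [0.2417, 0.5516, 0.2373]
eef_rot: [0.205, 0.979, -0.002, -0.0]
contact_force: [-0.3, 0.1, 0.3]
opening: 0.997
```

```bash
python3 - <<'E'
from h import *
st=r.get_state();print(st["tool_pos"],st["contact_force"],st["joint_torque"])
s=snap("scene","scene1"); cv2.imwrite("pics/lamp1.png",cv2.resize(s["frame"][0:210,380:560,::-1],None,fx=2.8,fy=2.8))
E
```

```text
[0.24169163 0.55164428 0.23730708] [-0.30584283  0.14378271  0.29765993] [-1.71230390e-02 -5.05653262e+01 -1.22942828e+00 -1.50463825e+01
 -5.26819553e-02  9.21775773e-02  1.71602861e-02]
```

View pics/lamp1.png

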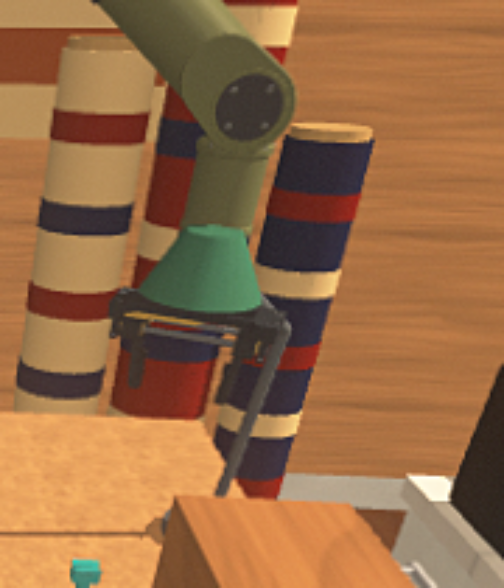

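The lamp stayed put while the gripper moved 20 mm with no contact force. I head for the bobbin and keep watching the force.

```bash
cat >> h.py <<'E'
def go(t,ang=None):
    st=r.get_state(); M=R.from_quat(st["eef_rot"]).as_matrix(); a=np.degrees(np.arctan2(M[1,1],M[0,1]))
    yaw=0 if ang is None else -np.radians((ang-a+90)%180-90)
    d=np.array(t)-st["tool_pos"]
    print("t",round(st["clock"],2),"pos",st["tool_pos"].round(4),"jaw ang",a.round(2),"yaw",round(yaw,3),"d_tool now",(M.T@d).round(4),end=' ')
    M2=M@R.from_euler('z',yaw).as_matrix(); print("after yaw",(M2.T@d).round(4),"F",st["contact_force"].round(1),"q",st["q"].round(2),"op",round(st["opening"],3),"tilt",M[2,:2].round(3))
E
python3 - <<'E'
from h import *
go((.575,-.059,.22),75)
E
```

```text
t 0.7 pos [0.2414 0.5509 0.2373] jaw ang 66.36 yaw -0.151 d_tool now [-0.5501 -0.4249  0.0194] after yaw [-0.4801 -0.5027  0.0194] F [ 0.6 -0.7  0.4] q [-1.12  0.66 -0.2   1.64  0.16  0.86 -0.22] op 0.999 tilt [-0.    -0.004]
```

Call:
{"method": "play_rows", "body": {"targets": [{"jaw":0,"dx":-0.01,"dy":-0.01,"dz":0,"yaw":0},{"jaw":0,"dx":-0.015,"dy":-0.012,"dz":0,"yaw":0},{"jaw":0,"dx":-0.02,"dy":-0.015,"dz":0,"yaw":0},{"jaw":0,"dx":-0.025,"dy":-0.02,"dz":0,"yaw":0},{"jaw":0,"dx":-0.03,"dy":-0.025,"dz":0,"yaw":0}]}}

```text
clock: 1.2
tool_pos: [0.2973, 0.4384, 0.2378]
eef_rot: [0.2, 0.98, 0.001, -0.002]
contact_force: [-0.7, -0.1, 0.2]
opening: 0.998
```

Call:
{"method": "play_rows", "body": {"targets": [{"jaw":0,"dx":-0.036,"dy":-0.028,"dz":0,"yaw":0},{"jaw":0,"dx":-0.036,"dy":-0.028,"dz":0,"yaw":0},{"jaw":0,"dx":-0.036,"dy":-0.028,"dz":0,"yaw":0},{"jaw":0,"dx":-0.036,"dy":-0.028,"dz":0,"yaw":0},{"jaw":0,"dx":-0.036,"dy":-0.028,"dz":0,"yaw":0}]}}

```text
clock: 1.7
tool_pos: [0.4113, 0.2337, 0.2378]
eef_rot: [0.197, 0.98, 0.004, -0.001]
contact_force: [0.7, 0.5, 0.4]
opening: 0.996
```

Call:
{"method": "play_rows", "body": {"targets": [{"jaw":0,"dx":-0.036,"dy":-0.028,"dz":0,"yaw":0},{"jaw":0,"dx":-0.036,"dy":-0.028,"dz":0,"yaw":0},{"jaw":0,"dx":-0.036,"dy":-0.028,"dz":0,"yaw":0},{"jaw":0,"dx":-0.025,"dy":-0.02,"dz":0,"yaw":-0.07},{"jaw":0,"dx":-0.01,"dy":-0.01,"dz":0,"yaw":-0.08}]}}

```text
clock: 2.2
tool_pos: [0.5055, 0.0611, 0.2378]
eef_rot: [0.125, 0.992, 0.003, 0.002]
contact_force: [-0.5, 0.0, -0.8]
opening: 1.001
```

```bash
python3 - <<'E'
from h import *
go((.575,-.059,.22),75)
E
```

```text
t 2.2 pos [0.5055 0.0611 0.2378] jaw ang 75.65 yaw 0.011 d_tool now [-0.097  -0.0993  0.0175] after yaw [-0.0981 -0.0982  0.0175] F [-0.5  0.  -0.8] q [-0.    0.55 -0.32  1.91  0.25  0.71  0.85] op 1.001 tilt [-0.004  0.007]
```

Call:
{"method": "play_rows", "body": {"targets": [{"jaw":0,"dx":-0.03,"dy":-0.03,"dz":0.004,"yaw":0},{"jaw":0,"dx":-0.03,"dy":-0.03,"dz":0.004,"yaw":0},{"jaw":0,"dx":-0.025,"dy":-0.025,"dz":0.004,"yaw":0},{"jaw":0,"dx":-0.01,"dy":-0.01,"dz":0.002,"yaw":0.01},{"jaw":0,"dx":-0.002,"dy":-0.002,"dz":0,"yaw":0}]}}

```text
clock: 2.7
tool_pos: [0.5788, -0.064, 0.2236]
eef_rot: [0.131, 0.991, 0.003, 0.004]
contact_force: [-0.8, 0.1, -0.9]
opening: 1.001
```

```bash
python3 - <<'E'
from h import *
go((.575,-.059,.22),75); snap("wrist","w1"); snap("top","t1")
E
```

```text
t 2.7 pos [ 0.5788 -0.064   0.2236] jaw ang 74.91 yaw -0.002 d_tool now [0.005  0.0038 0.0036] after yaw [0.005  0.0038 0.0036] F [-0.8  0.1 -0.9] q [ 0.22  0.66 -0.32  1.72  0.26  0.8   1.09] op 1.001 tilt [-0.006  0.007]
```

View pics/w1.png

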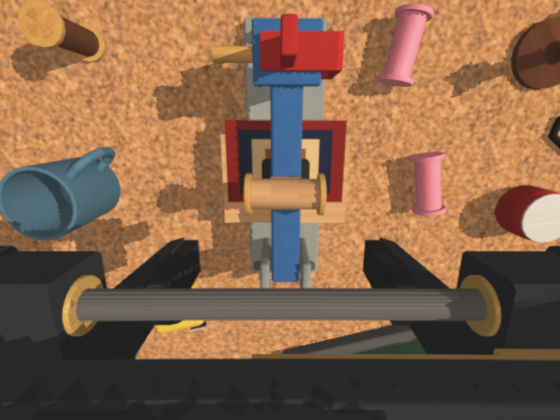

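View pics/t1.png

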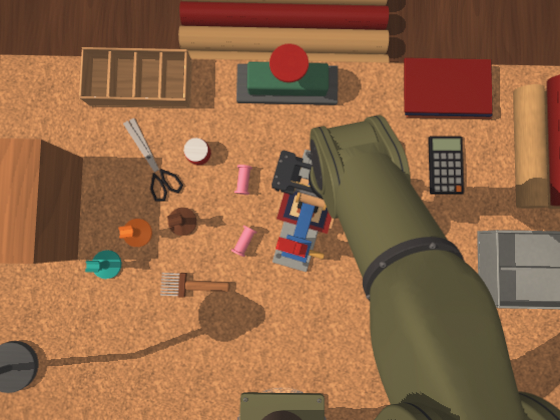

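The wrist view shows the bobbin at (285,193) across the bar, the bar upright in the image, and the tab at (289,35). I refine the positions from this view.

```bash
python3 - <<'E'
from h import *
s=load("w1");P=cloud(s);X,Y,Z=[P[...,i] for i in range(3)]
def rect(Q):
    (c,sz,a)=cv2.minAreaRect((Q[:,:2]*1000).astype(np.float32)); return np.round(c,1),np.round(sz,1),round(a,1)
ok=np.zeros(Z.shape,bool);ok[:250]=1
m=ok&(np.hypot(X-.575,Y+.06)<.055)&(Z>.1)&(Z<.14);Q=P[m];print("bob",rect(Q),Q[:,2].max(),Q.mean(0))
u=np.argwhere(m);print(u.min(0),u.max(0))
# ridge: ray to end faces
h=cv2.cvtColor(s["frame"],cv2.COLOR_RGB2HSV).astype(int)
red=((h[...,0]<6)|(h[...,0]>172))&(h[...,1]>170)
m=red&ok&(np.hypot(X-.46,Y+.025)<.05)&(Z>.135)&(Z<.155);Q=P[m];print("tabtop",rect(Q),Q[:,2].mean()); 
u=np.argwhere(m);print(u.min(0),u.max(0))
print("bobbin by ray on z=.122:",onz(s,[(246,193),(325,193),(285,193)],.115).round(4))
E
```

```text
bob (array([573.2, -58.3]), array([69.9, 36.2]), 74.7) 0.12781667591409837 [ 0.57106333 -0.05760532  0.11889627]
[173 244] [214 326]
tabtop (array([458.5, -25.3]), array([11.2, 25.5]), 75.2) 0.14330778662131508
[ 14 281] [ 58 297]
bobbin by ray on z=.122: [[ 0.5621 -0.0907  0.115 ]
 [ 0.5803 -0.0235  0.115 ]
 [ 0.5711 -0.0576  0.115 ]]
```

Call:
{"method": "play_rows", "body": {"targets": [{"jaw":0,"dx":0.007,"dy":0.004,"dz":0.01,"yaw":0},{"jaw":0,"dx":0,"dy":0,"dz":0.02,"yaw":0},{"jaw":0,"dx":0,"dy":0,"dz":0.02,"yaw":0},{"jaw":0,"dx":0,"dy":0,"dz":0.015,"yaw":0},{"jaw":0,"dx":0,"dy":0,"dz":0.005,"yaw":0}]}}

```text
clock: 3.3
tool_pos: [0.5706, -0.0413, 0.1556]
eef_rot: [0.121, 0.993, 0.007, 0.004]
contact_force: [-0.8, 0.2, -0.9]
opening: 0.999
```

```bash
python3 - <<'E'
from h import *
go((.5735,-.058,.09),75)
E
```

```text
t 3.3 pos [ 0.5706 -0.0413  0.1556] jaw ang 76.08 yaw 0.019 d_tool now [-0.0064 -0.0166  0.0654] after yaw [-0.0067 -0.0164  0.0654] F [-0.8  0.2 -0.9] q [ 0.17  0.74 -0.29  1.81  0.31  0.62  1.03] op 0.999 tilt [-0.007  0.016]
```

Call:
{"method": "play_rows", "body": {"targets": [{"jaw":0,"dx":-0.006,"dy":-0.016,"dz":0,"yaw":0.019},{"jaw":0,"dx":0,"dy":0,"dz":0,"yaw":0},{"jaw":0,"dx":0,"dy":0,"dz":0,"yaw":0},{"jaw":0,"dx":0,"dy":0,"dz":0,"yaw":0},{"jaw":0,"dx":0,"dy":0,"dz":0,"yaw":0}]}}

```text
clock: 3.8
tool_pos: [0.5731, -0.0564, 0.1581]
eef_rot: [0.129, 0.992, 0.008, 0.005]
contact_force: [0.1, 0.0, 0.4]
opening: 1.001
```

```bash
python3 - <<'E'
from h import *
go((.5735,-.058,.09),75); print(r.get_state()["qd"].round(3))
E
```

```text
t 3.8 pos [ 0.5731 -0.0564  0.1581] jaw ang 75.14 yaw 0.002 d_tool now [-0.0002 -0.0027  0.068 ] after yaw [-0.0002 -0.0027  0.068 ] F [0.1 0.  0.4] q [ 0.2   0.74 -0.29  1.8   0.31  0.63  1.04] op 1.001 tilt [-0.009  0.018]
[ 0.004 -0.009  0.    -0.003  0.     0.003  0.   ]
```

Call:
{"method": "play_rows", "body": {"targets": [{"jaw":0,"dx":0,"dy":-0.002,"dz":0.01,"yaw":0},{"jaw":0,"dx":0,"dy":0,"dz":0.01,"yaw":0},{"jaw":0,"dx":0,"dy":0,"dz":0.01,"yaw":0},{"jaw":0,"dx":0,"dy":0,"dz":0.005,"yaw":0},{"jaw":0,"dx":0,"dy":0,"dz":0,"yaw":0}]}}

```text
clock: 4.3
tool_pos: [0.5728, -0.0578, 0.1196]
eef_rot: [0.129, 0.992, 0.008, 0.005]
contact_force: [-0.3, 0.0, -0.3]
opening: 0.999
```

```bash
python3 - <<'E'
from h import *
go((.5735,-.058,.09),75); print(r.get_state()["qd"].round(3))
E
```

```text
t 4.3 pos [ 0.5728 -0.0578  0.1196] jaw ang 75.14 yaw 0.002 d_tool now [-0.0005 -0.0006  0.0296] after yaw [-0.0005 -0.0006  0.0296] F [-0.3  0.  -0.3] q [ 0.18  0.79 -0.26  1.83  0.33  0.55  1.02] op 0.999 tilt [-0.008  0.018]
[-0.002  0.008  0.001 -0.001  0.005 -0.002 -0.001]
```

Now the final descent, then close.

Call:
{"method": "play_rows", "body": {"targets": [{"jaw":0,"dx":0,"dy":0,"dz":0.01,"yaw":0},{"jaw":0,"dx":0,"dy":0,"dz":0.01,"yaw":0},{"jaw":0,"dx":0,"dy":0,"dz":0.007,"yaw":0},{"jaw":0,"dx":0,"dy":0,"dz":0.001,"yaw":0},{"jaw":0,"dx":0,"dy":0,"dz":0,"yaw":0}]}}

```text
clock: 4.8
tool_pos: [0.5731, -0.057, 0.0886]
eef_rot: [0.129, 0.992, 0.008, 0.005]
contact_force: [0.1, -1.3, 0.8]
opening: 0.995
```

```bash
python3 - <<'E'
from h import *
go((.5735,-.058,.09),75); snap("wrist","w2")
E
```

```text
t 4.8 pos [ 0.5731 -0.057   0.0886] jaw ang 75.16 yaw 0.003 d_tool now [-0.0007 -0.0008 -0.0014] after yaw [-0.0007 -0.0008 -0.0014] F [ 0.1 -1.3  0.8] q [ 0.17  0.84 -0.24  1.84  0.35  0.49  1.01] op 0.995 tilt [-0.007  0.018]
```

View pics/w2.png

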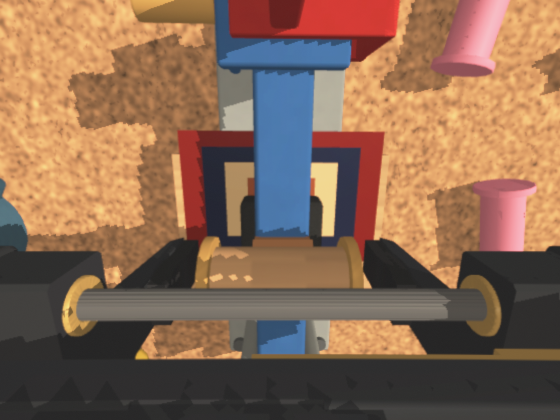

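The bobbin sits centred between the open fingers, with its discs at columns 205 and 350. I close.

Call:
{"method": "play_rows", "body": {"targets": [{"jaw":0.4,"dx":0,"dy":0,"dz":0,"yaw":0},{"jaw":0.4,"dx":0,"dy":0,"dz":0,"yaw":0},{"jaw":0.4,"dx":0,"dy":0,"dz":0,"yaw":0},{"jaw":0.4,"dx":0,"dy":0,"dz":0,"yaw":0},{"jaw":0.4,"dx":0,"dy":0,"dz":0,"yaw":0}], "squeeze": 25}}

```text
clock: 5.35
tool_pos: [0.5737, -0.0572, 0.0898]
eef_rot: [0.129, 0.992, 0.009, 0.006]
contact_force: [-0.7, -0.5, -0.5]
opening: 0.793
```

Call:
{"method": "play_rows", "body": {"targets": [{"jaw":0.4,"dx":0,"dy":0,"dz":-0.005,"yaw":0},{"jaw":0.4,"dx":0,"dy":0,"dz":-0.01,"yaw":0},{"jaw":0.4,"dx":0,"dy":0,"dz":-0.015,"yaw":0},{"jaw":0.4,"dx":0,"dy":0,"dz":-0.015,"yaw":0},{"jaw":0.4,"dx":0,"dy":0,"dz":-0.015,"yaw":0}]}}

```text
clock: 5.85
tool_pos: [0.5714, -0.058, 0.1522]
eef_rot: [0.129, 0.992, 0.008, 0.004]
contact_force: [0.7, -1.1, -0.6]
opening: 0.792
```

```bash
python3 - <<'E'
from h import *
go((.522,.258,.17),107); snap("wrist","w3")
E
```

```text
t 5.85 pos [ 0.5714 -0.058   0.1522] jaw ang 75.17 yaw -0.556 d_tool now [ 0.1286  0.2931 -0.0133] after yaw [-0.0454  0.3169 -0.0133] F [ 0.7 -1.1 -0.6] q [ 0.2   0.75 -0.29  1.81  0.31  0.62  1.04] op 0.792 tilt [-0.005  0.018]
```

View pics/w3.png

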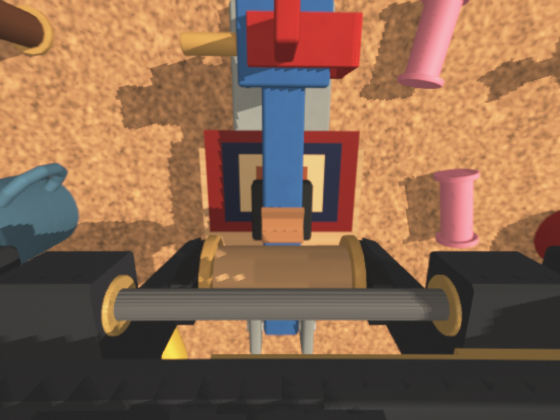

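Lifted, with the bobbin held at 69.7 mm, as it should be. I move towards the stand.

Call:
{"method": "play_rows", "body": {"targets": [{"jaw":0.4,"dx":0.005,"dy":0.01,"dz":-0.01,"yaw":0},{"jaw":0.4,"dx":0.01,"dy":0.02,"dz":-0.005,"yaw":0},{"jaw":0.4,"dx":0.012,"dy":0.028,"dz":0,"yaw":0},{"jaw":0.4,"dx":0.012,"dy":0.028,"dz":0,"yaw":0},{"jaw":0.4,"dx":0.012,"dy":0.028,"dz":0,"yaw":0}]}}

```text
clock: 6.4
tool_pos: [0.5528, 0.0654, 0.1748]
eef_rot: [0.134, 0.991, 0.008, 0.008]
contact_force: [1.3, -0.7, -0.4]
opening: 0.791
```

```bash
python3 - <<'E'
from h import *
go((.522,.258,.165),107)
E
```

```text
t 6.4 pos [0.5528 0.0654 0.1748] jaw ang 74.58 yaw -0.566 d_tool now [0.081  0.1773 0.0117] after yaw [-0.0266  0.1931  0.0117] F [ 1.3 -0.7 -0.4] q [-0.04  0.69 -0.27  1.85  0.28  0.62  0.83] op 0.791 tilt [-0.014  0.017]
```

Call:
{"method": "play_rows", "body": {"targets": [{"jaw":0.4,"dx":0.012,"dy":0.028,"dz":0,"yaw":-0.08},{"jaw":0.4,"dx":0.009,"dy":0.029,"dz":0,"yaw":-0.1},{"jaw":0.4,"dx":0.006,"dy":0.028,"dz":0,"yaw":-0.1},{"jaw":0.4,"dx":0.002,"dy":0.025,"dz":0,"yaw":-0.1},{"jaw":0.4,"dx":0,"dy":0.015,"dz":0,"yaw":-0.08}]}}

```text
clock: 6.9
tool_pos: [0.5317, 0.2077, 0.1787]
eef_rot: [-0.108, 0.994, 0.008, 0.009]
contact_force: [-0.1, -0.0, -0.4]
opening: 0.793
```

```bash
python3 - <<'E'
from h import *
go((.522,.258,.15),107)
E
```

```text
t 6.9 pos [0.5317 0.2077 0.1787] jaw ang 102.46 yaw -0.079 d_tool now [-0.0007  0.0508  0.0294] after yaw [-0.0048  0.0506  0.0294] F [-0.1 -0.  -0.4] q [-0.22  0.71 -0.38  1.81  0.38  0.68  0.97] op 0.793 tilt [-0.02   0.013]
```

Call:
{"method": "play_rows", "body": {"targets": [{"jaw":0.4,"dx":-0.002,"dy":0.01,"dz":0,"yaw":-0.07},{"jaw":0.4,"dx":0,"dy":0,"dz":0,"yaw":0},{"jaw":0.4,"dx":0,"dy":0,"dz":0,"yaw":0},{"jaw":0.4,"dx":0,"dy":0,"dz":0,"yaw":0},{"jaw":0.4,"dx":0,"dy":0,"dz":0,"yaw":0}]}}

```text
clock: 7.4
tool_pos: [0.5282, 0.2227, 0.1799]
eef_rot: [-0.146, 0.989, 0.008, 0.009]
contact_force: [-0.5, 0.5, -0.5]
opening: 0.792
```

```bash
python3 - <<'E'
from h import *
go((.522,.258,.15),107);snap("wrist","w4")
E
```

```text
t 7.4 pos [0.5282 0.2227 0.1799] jaw ang 106.85 yaw -0.003 d_tool now [-0.0037  0.0351  0.0304] after yaw [-0.0038  0.0351  0.0304] F [-0.5  0.5 -0.5] q [-0.24  0.71 -0.4   1.8   0.4   0.69  1.01] op 0.792 tilt [-0.02   0.014]
```

View pics/w4.png

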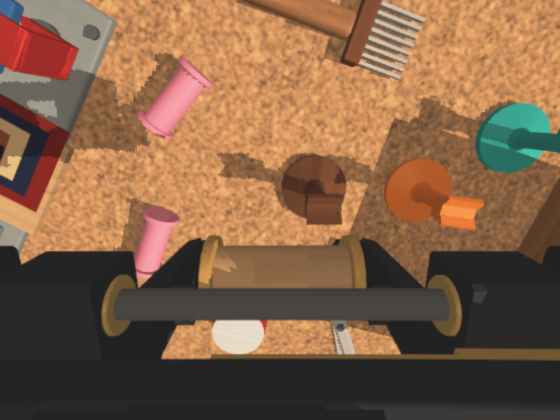

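The dark saddle is at (323,208), its groove parallel to the held bobbin. Measuring it here.

```bash
python3 - <<'E'
from h import *
s=load("w4");P=cloud(s);X,Y,Z=[P[...,i] for i in range(3)]
def rect(Q):
    (c,sz,a)=cv2.minAreaRect((Q[:,:2]*1000).astype(np.float32)); return np.round(c,1),np.round(sz,1),round(a,1)
ok=np.zeros(Z.shape,bool);ok[:232]=1
m=ok&(np.hypot(X-.522,Y-.258)<.03)&(Z>.074)&(Z<.1);Q=P[m];print(rect(Q),Q[:,2].max())
u=np.argwhere(m);print(u.min(0),u.max(0))
m2=m&(Z>.0855);print(rect(P[m2]))
# held bobbin
m=(np.hypot(X-.528,Y-.223)<.05)&(Z>.18)&(Z<.23);Q=P[m];print("bob",rect(Q),Q[:,2].max(),Q.mean(0))
# bobbin end discs z top
E
```

```text
(array([520.1, 260.5]), array([26. , 30.3]), 16.8) 0.08973606620523072
[195 306] [224 343]
(array([520.2, 260.5]), array([26.2, 29.8]), 16.1)
bob (array([523.4, 221.6]), array([28.2, 97.5]), 16.9) 0.22998870208195732 [0.51950984 0.22042    0.20887865]
```

Call:
{"method": "play_rows", "body": {"targets": [{"jaw":0.4,"dx":-0.002,"dy":0.012,"dz":0.005,"yaw":0},{"jaw":0.4,"dx":-0.002,"dy":0.013,"dz":0.01,"yaw":0},{"jaw":0.4,"dx":0,"dy":0.005,"dz":0.015,"yaw":0},{"jaw":0.4,"dx":0,"dy":0,"dz":0.01,"yaw":0},{"jaw":0.4,"dx":0,"dy":0,"dz":0,"yaw":0}]}}

```text
clock: 7.95
tool_pos: [0.5236, 0.2568, 0.1371]
eef_rot: [-0.146, 0.989, 0.009, 0.009]
contact_force: [0.5, 0.4, -0.4]
opening: 0.792
```

```bash
python3 - <<'E'
from h import *
go((.521,.260,.08),106.8)
E
```

```text
t 7.95 pos [0.5236 0.2568 0.1371] jaw ang 106.75 yaw -0.001 d_tool now [0.0027 0.0029 0.0571] after yaw [0.0027 0.0029 0.0571] F [ 0.5  0.4 -0.4] q [-0.32  0.78 -0.36  1.8   0.43  0.61  0.93] op 0.792 tilt [-0.02   0.015]
```

Call:
{"method": "play_rows", "body": {"targets": [{"jaw":0.4,"dx":0.003,"dy":0.002,"dz":0.005,"yaw":0},{"jaw":0.4,"dx":0,"dy":0,"dz":0.01,"yaw":0},{"jaw":0.4,"dx":0,"dy":0,"dz":0.01,"yaw":0},{"jaw":0.4,"dx":0,"dy":0,"dz":0.006,"yaw":0},{"jaw":0.4,"dx":0,"dy":0,"dz":0,"yaw":0}]}}

```text
clock: 8.45
tool_pos: [0.5205, 0.2585, 0.1034]
eef_rot: [-0.145, 0.989, 0.009, 0.009]
contact_force: [0.2, 0.0, -0.7]
opening: 0.794
```

```bash
python3 - <<'E'
from h import *
go((.521,.260,.08),106.8);s=snap("scene","s4");cv2.imwrite("pics/s4c.png",cv2.resize(s["frame"][170:260,310:410,::-1],None,fx=5,fy=5))
s=snap("wrist","w5")
E
```

```text
t 8.45 pos [0.5205 0.2585 0.1034] jaw ang 106.7 yaw -0.002 d_tool now [-0.0004  0.001   0.0234] after yaw [-0.0004  0.001   0.0234] F [ 0.2  0.  -0.7] q [-0.35  0.83 -0.32  1.83  0.46  0.54  0.89] op 0.794 tilt [-0.02   0.014]
```

View pics/s4c.png

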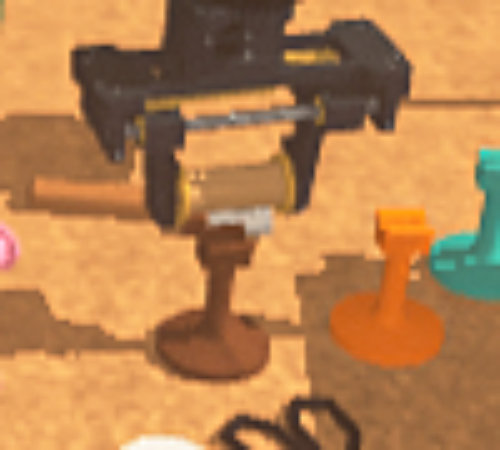

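View pics/w5.png

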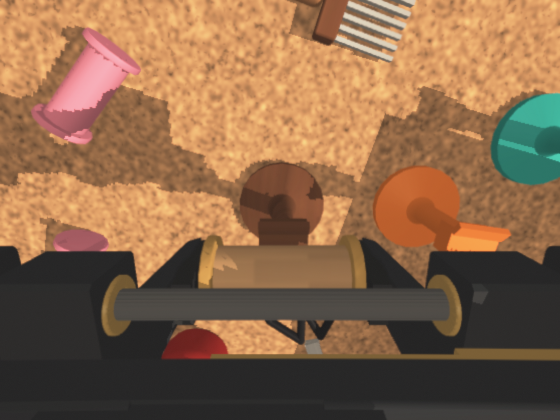

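The bobbin is over the saddle: saddle column 284 against bobbin column 283. I descend to contact.

Call:
{"method": "play_rows", "body": {"targets": [{"jaw":0.4,"dx":0,"dy":0.001,"dz":0.005,"yaw":0},{"jaw":0.4,"dx":0,"dy":0,"dz":0.006,"yaw":0},{"jaw":0.4,"dx":0,"dy":0,"dz":0.005,"yaw":0},{"jaw":0.4,"dx":0,"dy":0,"dz":0.003,"yaw":0},{"jaw":0.4,"dx":0,"dy":0,"dz":0,"yaw":0}]}}

```text
clock: 9.05
tool_pos: [0.5217, 0.2604, 0.0844]
eef_rot: [-0.145, 0.989, 0.009, 0.01]
contact_force: [-1.1, -0.4, -0.7]
opening: 0.79
```

```bash
python3 - <<'E'
from h import *
go((.521,.260,.08),106.8)
E
```

```text
t 9.05 pos [0.5217 0.2604 0.0844] jaw ang 106.67 yaw -0.002 d_tool now [ 0.0009 -0.0003  0.0044] after yaw [ 0.0009 -0.0003  0.0044] F [-1.1 -0.4 -0.7] q [-0.36  0.86 -0.3   1.83  0.48  0.5   0.88] op 0.79 tilt [-0.023  0.015]
```

Call:
{"method": "play_rows", "body": {"targets": [{"jaw":0.4,"dx":0.001,"dy":0,"dz":0.002,"yaw":0},{"jaw":0.4,"dx":0,"dy":0,"dz":0.002,"yaw":0},{"jaw":0.4,"dx":0,"dy":0,"dz":0.001,"yaw":0},{"jaw":0.4,"dx":0,"dy":0,"dz":0,"yaw":0},{"jaw":0.4,"dx":0,"dy":0,"dz":0,"yaw":0}]}}

```text
clock: 9.55
tool_pos: [0.5211, 0.2604, 0.08]
eef_rot: [-0.145, 0.989, 0.009, 0.011]
contact_force: [-0.4, -0.3, -1.2]
opening: 0.792
```

```bash
python3 - <<'E'
from h import *
go((.521,.260,.08),106.8)
E
```

```text
t 9.55 pos [0.5211 0.2604 0.08  ] jaw ang 106.67 yaw -0.002 d_tool now [ 0.0002 -0.0004  0.    ] after yaw [ 0.0002 -0.0004  0.    ] F [-0.4 -0.3 -1.2] q [-0.37  0.86 -0.3   1.84  0.48  0.48  0.87] op 0.792 tilt [-0.024  0.015]
```

Call:
{"method": "play_rows", "body": {"targets": [{"jaw":0.4,"dx":0,"dy":0,"dz":0.001,"yaw":0},{"jaw":0.4,"dx":0,"dy":0,"dz":0.001,"yaw":0},{"jaw":0.4,"dx":0,"dy":0,"dz":0.001,"yaw":0},{"jaw":0.4,"dx":0,"dy":0,"dz":0,"yaw":0},{"jaw":0.4,"dx":0,"dy":0,"dz":0,"yaw":0}]}}

```text
clock: 10.05
tool_pos: [0.5213, 0.2606, 0.0802]
eef_rot: [-0.145, 0.989, 0.009, 0.012]
contact_force: [-0.6, 0.2, -1.2]
opening: 0.791
```

```bash
python3 - <<'E'
from h import *
go((.521,.260,.08),106.8);s=snap("scene","s5");cv2.imwrite("pics/s5c.png",cv2.resize(s["frame"][170:260,310:410,::-1],None,fx=5,fy=5)); print(r.get_state()["contact_force"])
E
```

```text
t 10.05 pos [0.5213 0.2606 0.0802] jaw ang 106.68 yaw -0.002 d_tool now [ 0.0005 -0.0004  0.0002] after yaw [ 0.0005 -0.0004  0.0002] F [-0.6  0.2 -1.2] q [-0.37  0.86 -0.3   1.84  0.48  0.48  0.87] op 0.791 tilt [-0.027  0.014]
[-0.8577727   0.89464133 -0.8133631 ]
```

View pics/s5c.png

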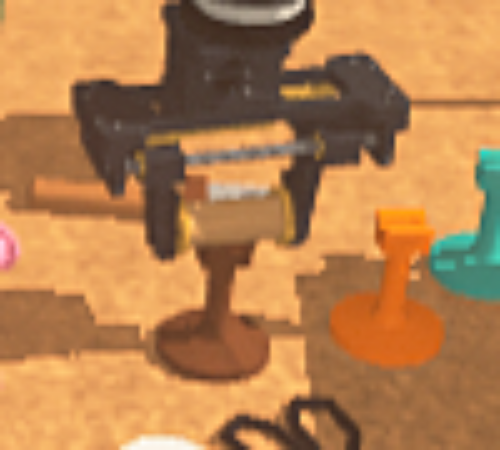

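Call:
{"method": "play_rows", "body": {"targets": [{"jaw":0.4,"dx":0,"dy":0,"dz":0.003,"yaw":0},{"jaw":0.4,"dx":0,"dy":0,"dz":0.0,"yaw":0},{"jaw":0.4,"dx":0,"dy":0,"dz":0.003,"yaw":0},{"jaw":0.4,"dx":0,"dy":0,"dz":0.003,"yaw":0},{"jaw":0.4,"dx":0,"dy":0,"dz":0.003,"yaw":0}]}}

```text
clock: 10.6
tool_pos: [0.522, 0.2607, 0.0771]
eef_rot: [-0.145, 0.989, 0.008, 0.015]
contact_force: [-8.6, -5.3, 33.5]
opening: 0.792
```

```bash
python3 - <<'E'
from h import *
go((.521,.260,.08),106.8)
E
```

```text
t 10.6 pos [0.522  0.2607 0.0771] jaw ang 106.63 yaw -0.003 d_tool now [ 0.0011 -0.0004 -0.0029] after yaw [ 0.0011 -0.0004 -0.0029] F [-8.6 -5.3 33.5] q [-0.38  0.87 -0.29  1.84  0.49  0.47  0.86] op 0.792 tilt [-0.031  0.011]
```

Firmly seated: 33 N up at TCP z 0.077. I ease off and open gently.

Call:
{"method": "play_rows", "body": {"targets": [{"jaw":0.4,"dx":0,"dy":0,"dz":-0.002,"yaw":0},{"jaw":0.4,"dx":0,"dy":0,"dz":0,"yaw":0},{"jaw":0.4,"dx":0,"dy":0,"dz":0,"yaw":0},{"jaw":0.4,"dx":0,"dy":0,"dz":0,"yaw":0},{"jaw":0.4,"dx":0,"dy":0,"dz":0,"yaw":0}], "squeeze": 5}}

```text
clock: 11.1
tool_pos: [0.522, 0.2608, 0.0785]
eef_rot: [-0.144, 0.989, 0.008, 0.015]
contact_force: [0.2, -0.4, 0.2]
opening: 0.795
```

```bash
python3 - <<'E'
from h import *
go((.521,.260,.08),106.8)
E
```

```text
t 11.1 pos [0.522  0.2608 0.0785] jaw ang 106.63 yaw -0.003 d_tool now [ 0.0012 -0.0004 -0.0015] after yaw [ 0.0012 -0.0004 -0.0015] F [ 0.2 -0.4  0.2] q [-0.37  0.86 -0.29  1.84  0.49  0.47  0.86] op 0.795 tilt [-0.031  0.011]
```

Call:
{"method": "play_rows", "body": {"targets": [{"jaw":0.15,"dx":0,"dy":0,"dz":0,"yaw":0},{"jaw":0.1,"dx":0,"dy":0,"dz":0,"yaw":0},{"jaw":0,"dx":0,"dy":0,"dz":0,"yaw":0},{"jaw":0,"dx":0,"dy":0,"dz":0,"yaw":0},{"jaw":0,"dx":0,"dy":0,"dz":0,"yaw":0}]}}

```text
clock: 11.6
tool_pos: [0.522, 0.2608, 0.0778]
eef_rot: [-0.144, 0.989, 0.008, 0.014]
contact_force: [0.6, -0.4, -0.4]
opening: 1.001
```

```bash
python3 - <<'E'
from h import *
go((.521,.260,.18),106.8);s=snap("scene","s6");cv2.imwrite("pics/s6c.png",cv2.resize(s["frame"][170:260,310:410,::-1],None,fx=5,fy=5)); snap("wrist","w6")
E
```

```text
t 11.6 pos [0.522  0.2608 0.0778] jaw ang 106.62 yaw -0.003 d_tool now [-0.002   0.0007 -0.1022] after yaw [-0.002   0.0007 -0.1022] F [ 0.6 -0.4 -0.4] q [-0.37  0.87 -0.29  1.84  0.49  0.47  0.86] op 1.001 tilt [-0.03   0.011]
```

View pics/s6c.png

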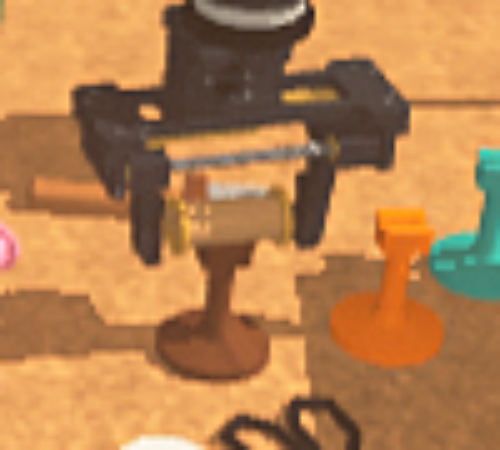

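View pics/w6.png

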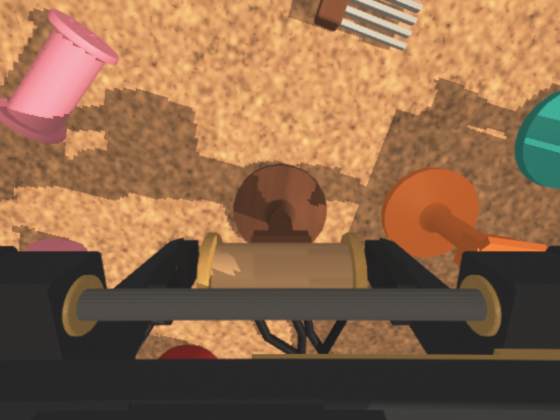

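The bobbin rests level in the saddle with both fingers clear of it. I withdraw straight up.

Call:
{"method": "play_rows", "body": {"targets": [{"jaw":0,"dx":0,"dy":0,"dz":-0.01,"yaw":0},{"jaw":0,"dx":0,"dy":0,"dz":-0.015,"yaw":0},{"jaw":0,"dx":0,"dy":0,"dz":-0.02,"yaw":0},{"jaw":0,"dx":0,"dy":0,"dz":-0.025,"yaw":0},{"jaw":0,"dx":0,"dy":0,"dz":-0.02,"yaw":0}]}}

```text
clock: 12.2
tool_pos: [0.5179, 0.258, 0.1706]
eef_rot: [-0.145, 0.989, 0.007, 0.012]
contact_force: [1.3, 0.4, -0.5]
opening: 0.999
```

```bash
python3 - <<'E'
from h import *
go((.459,-.025,.2),75)
E
```

```text
t 12.2 pos [0.5179 0.258  0.1706] jaw ang 106.68 yaw 0.553 d_tool now [ 0.1368 -0.254  -0.0353] after yaw [-0.017  -0.2879 -0.0353] F [ 1.3  0.4 -0.5] q [-0.32  0.73 -0.38  1.8   0.41  0.67  0.94] op 0.999 tilt [-0.025  0.01 ]
```

Call:
{"method": "play_rows", "body": {"targets": [{"jaw":0,"dx":0.008,"dy":-0.015,"dz":-0.015,"yaw":0.05},{"jaw":0,"dx":0.013,"dy":-0.025,"dz":-0.01,"yaw":0.1},{"jaw":0,"dx":0.009,"dy":-0.027,"dz":-0.003,"yaw":0.1},{"jaw":0,"dx":0.005,"dy":-0.028,"dz":0,"yaw":0.1},{"jaw":0,"dx":0.002,"dy":-0.028,"dz":0,"yaw":0.1}]}}

```text
clock: 12.7
tool_pos: [0.4957, 0.1331, 0.2043]
eef_rot: [0.084, 0.996, 0.015, 0.015]
contact_force: [0.5, 0.3, -0.2]
opening: 1.003
```

```bash
python3 - <<'E'
from h import *
go((.459,-.025,.2),75)
s=load("w6")
snap("top","t6")
E
```

```text
t 12.7 pos [0.4957 0.1331 0.2043] jaw ang 80.43 yaw 0.095 d_tool now [ 0.0099 -0.162  -0.0013] after yaw [-0.0055 -0.1622 -0.0013] F [ 0.5  0.3 -0.2] q [-0.15  0.59 -0.3   1.97  0.28  0.58  0.77] op 1.003 tilt [-0.028  0.033]
```

View pics/t6.png

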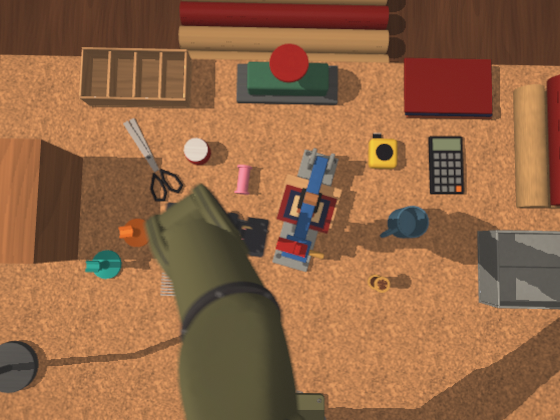

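Call:
{"method": "play_rows", "body": {"targets": [{"jaw":0,"dx":0.002,"dy":-0.022,"dz":0,"yaw":0.05},{"jaw":0,"dx":0,"dy":-0.022,"dz":0,"yaw":0.03},{"jaw":0,"dx":-0.002,"dy":-0.022,"dz":0,"yaw":0},{"jaw":0,"dx":-0.002,"dy":-0.018,"dz":0,"yaw":0},{"jaw":0,"dx":0,"dy":-0.01,"dz":0,"yaw":0}]}}

```text
clock: 13.25
tool_pos: [0.4745, 0.0314, 0.2048]
eef_rot: [0.13, 0.991, 0.013, 0.016]
contact_force: [-0.4, -0.9, 0.5]
opening: 0.998
```

```bash
python3 - <<'E'
from h import *
go((.459,-.025,.2),75)
E
```

```text
t 13.25 pos [0.4745 0.0314 0.2048] jaw ang 75.13 yaw 0.002 d_tool now [ 0.0006 -0.0586  0.003 ] after yaw [ 0.0004 -0.0586  0.003 ] F [-0.4 -0.9  0.5] q [ 0.04  0.55 -0.29  2.07  0.28  0.52  0.86] op 0.998 tilt [-0.028  0.031]
```

Call:
{"method": "play_rows", "body": {"targets": [{"jaw":0,"dx":0,"dy":-0.015,"dz":0,"yaw":0},{"jaw":0,"dx":0,"dy":-0.018,"dz":0,"yaw":0},{"jaw":0,"dx":0,"dy":-0.015,"dz":0,"yaw":0},{"jaw":0,"dx":0,"dy":-0.004,"dz":0,"yaw":0},{"jaw":0,"dx":0,"dy":0,"dz":0,"yaw":0}]}}

```text
clock: 13.75
tool_pos: [0.4614, -0.0194, 0.2054]
eef_rot: [0.129, 0.991, 0.014, 0.018]
contact_force: [0.2, -0.8, 0.4]
opening: 1.001
```

```bash
python3 - <<'E'
from h import *
go((.4595,-.0253,.2),75); snap("wrist","w7"); snap("top","t7")
s=load("t7");P=cloud(s);X,Y,Z=[P[...,i] for i in range(3)]
m=(np.hypot(X-.521,Y-.26)<.05)&(Z>.09)&(Z<.13);Q=P[m];print(len(Q),cv2.minAreaRect((Q[:,:2]*1000).astype(np.float32)),Q[:,2].max())
E
```

```text
t 13.75 pos [ 0.4614 -0.0194  0.2054] jaw ang 75.25 yaw 0.004 d_tool now [ 0.0005 -0.0063  0.0051] after yaw [ 0.0005 -0.0064  0.0051] F [ 0.2 -0.8  0.4] q [ 0.16  0.54 -0.31  2.11  0.29  0.49  0.96] op 1.001 tilt [-0.032  0.033]
425 ((521.9767456054688, 260.0304870605469), (37.26860046386719, 70.40171813964844), 16.584095001220703) 0.11923606899211625
```

View pics/w7.png

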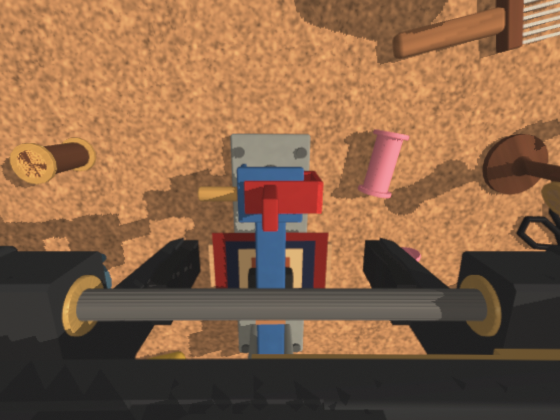

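View pics/t7.png

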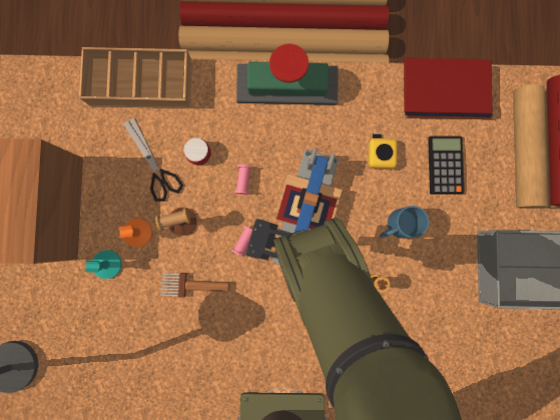

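The top view shows the bobbin in the stand: centre (0.522, 0.260), disc top 0.119 m against 0.117 expected. The wrist view shows the tab at (270,205), so I measure it.

```bash
python3 - <<'E'
from h import *
s=load("w7");P=cloud(s);X,Y,Z=[P[...,i] for i in range(3)]
h=cv2.cvtColor(s["frame"],cv2.COLOR_RGB2HSV).astype(int)
red=((h[...,0]<6)|(h[...,0]>172))&(h[...,1]>170)
m=red&(np.hypot(X-.46,Y+.025)<.04)&(Z>.138)&(Z<.152);m[245:]=0;Q=P[m];print(cv2.minAreaRect((Q[:,:2]*1000).astype(np.float32)),Q.mean(0))
st=r.get_state();M=R.from_quat(st["eef_rot"]).as_matrix();print("zaxis",M[:,2].round(3),"grasp",st["tool_pos"]-.019*M[:,2])
c=Q.mean(0); 
# tool coords of tab point at z=.122
p=np.array([*np.array(cv2.minAreaRect((Q[:,:2]*1000).astype(np.float32))[0])/1000,.122]);print("tab in tool",M.T@(p-st["tool_pos"]))
E
```

```text
((457.4758605957031, -24.766220092773438), (11.830753326416016, 24.773387908935547), 74.44871520996094) [ 0.45627395 -0.02462474  0.14334895]
zaxis [ 0.039  0.024 -0.999] grasp [ 0.4608969  -0.01911349  0.2242788 ]
tab in tool [ 0.00511497 -0.00974986  0.08289891]
```

```bash
python3 - <<'E'
from h import *
go((.4592,-.0245,.104),75)
E
```

```text
t 13.85 pos [ 0.4616 -0.0187  0.2053] jaw ang 75.32 yaw 0.006 d_tool now [ 0.0041 -0.0097  0.101 ] after yaw [ 0.004  -0.0097  0.101 ] F [-0.7  0.7  0.3] q [ 0.16  0.54 -0.31  2.11  0.29  0.49  0.96] op 1.001 tilt [-0.032  0.033]
```

Call:
{"method": "play_rows", "body": {"targets": [{"jaw":0,"dx":0.004,"dy":-0.01,"dz":0.005,"yaw":0.006},{"jaw":0,"dx":0,"dy":0,"dz":0.01,"yaw":0},{"jaw":0,"dx":0,"dy":0,"dz":0.015,"yaw":0},{"jaw":0,"dx":0,"dy":0,"dz":0.015,"yaw":0},{"jaw":0,"dx":0,"dy":0,"dz":0.01,"yaw":0}]}}

```text
clock: 14.35
tool_pos: [0.4577, -0.0245, 0.1485]
eef_rot: [0.129, 0.991, 0.016, 0.02]
contact_force: [-0.5, -0.2, -0.9]
opening: 1.001
```

```bash
python3 - <<'E'
from h import *
go((.4592,-.0245,.104),75)
E
```

```text
t 14.35 pos [ 0.4577 -0.0245  0.1485] jaw ang 75.2 yaw 0.004 d_tool now [ 0.     -0.0012  0.0445] after yaw [ 0.     -0.0012  0.0445] F [-0.5 -0.2 -0.9] q [ 0.11  0.64 -0.22  2.18  0.36  0.31  0.91] op 1.001 tilt [-0.035  0.036]
```

Call:
{"method": "play_rows", "body": {"targets": [{"jaw":0,"dx":0,"dy":0,"dz":0.01,"yaw":0},{"jaw":0,"dx":0,"dy":0,"dz":0.012,"yaw":0},{"jaw":0,"dx":0,"dy":0,"dz":0.012,"yaw":0},{"jaw":0,"dx":0,"dy":0,"dz":0.005,"yaw":0},{"jaw":0,"dx":0,"dy":0,"dz":0,"yaw":0}]}}

```text
clock: 14.85
tool_pos: [0.4568, -0.0223, 0.1056]
eef_rot: [0.127, 0.992, 0.015, 0.017]
contact_force: [0.2, -0.1, 0.1]
opening: 1.003
```

```bash
python3 - <<'E'
from h import *
go((.4592,-.0245,.104),75); snap("wrist","w8")
E
```

```text
t 14.85 pos [ 0.4568 -0.0223  0.1056] jaw ang 75.39 yaw 0.007 d_tool now [-0.0028 -0.0016  0.0016] after yaw [-0.0028 -0.0015  0.0016] F [ 0.2 -0.1  0.1] q [ 0.06  0.72 -0.15  2.21  0.39  0.19  0.88] op 1.003 tilt [-0.03   0.035]
```

View pics/w8.png

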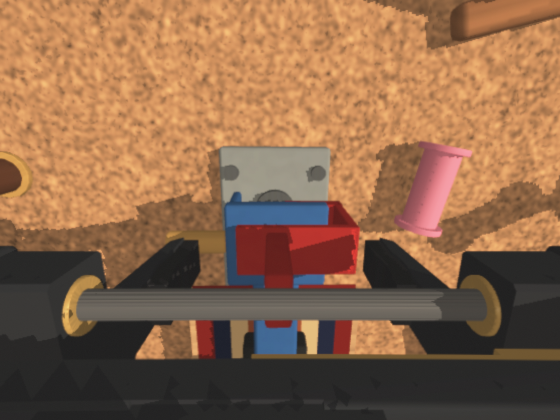

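The tab top at column 278 is nearly centred between the fingers (about 282). I nudge and close.

Call:
{"method": "play_rows", "body": {"targets": [{"jaw":0,"dx":-0.003,"dy":-0.002,"dz":0.001,"yaw":0},{"jaw":1,"dx":0,"dy":0,"dz":0,"yaw":0},{"jaw":1,"dx":0,"dy":0,"dz":0,"yaw":0},{"jaw":1,"dx":0,"dy":0,"dz":0,"yaw":0},{"jaw":1,"dx":0,"dy":0,"dz":0,"yaw":0}], "squeeze": 35}}

```text
clock: 15.4
tool_pos: [0.4605, -0.0255, 0.1064]
eef_rot: [0.128, 0.992, 0.016, 0.019]
contact_force: [0.9, -0.1, 0.3]
opening: 0.658
```

Call:
{"method": "play_rows", "body": {"targets": [{"jaw":1,"dx":0,"dy":0,"dz":0,"yaw":0},{"jaw":1,"dx":0,"dy":0,"dz":0,"yaw":0},{"jaw":1,"dx":0,"dy":0,"dz":0,"yaw":0},{"jaw":1,"dx":0,"dy":0,"dz":0,"yaw":0},{"jaw":1,"dx":0,"dy":0,"dz":0,"yaw":0}]}}

```text
clock: 15.9
tool_pos: [0.4605, -0.0255, 0.1066]
eef_rot: [0.128, 0.992, 0.016, 0.019]
contact_force: [0.9, 0.3, 0.7]
opening: 0.205
```

```bash
python3 - <<'E'
from h import *
go((.4592,-.0245,.104),75)
E
```

```text
t 15.9 pos [ 0.4605 -0.0255  0.1066] jaw ang 75.36 yaw 0.006 d_tool now [0.0016 0.0005 0.0026] after yaw [0.0016 0.0005 0.0026] F [0.9 0.3 0.7] q [ 0.07  0.72 -0.15  2.2   0.4   0.2   0.88] op 0.205 tilt [-0.034  0.036]
```

Call:
{"method": "play_rows", "body": {"targets": [{"jaw":1,"dx":0,"dy":0,"dz":0,"yaw":0},{"jaw":1,"dx":0,"dy":0,"dz":0,"yaw":0},{"jaw":1,"dx":0,"dy":0,"dz":0,"yaw":0},{"jaw":1,"dx":0,"dy":0,"dz":0,"yaw":0},{"jaw":1,"dx":0,"dy":0,"dz":0,"yaw":0}]}}

```text
clock: 16.4
tool_pos: [0.4604, -0.0257, 0.1066]
eef_rot: [0.128, 0.991, 0.016, 0.019]
contact_force: [-0.7, 0.6, 0.2]
opening: 0.13
```

```bash
python3 - <<'E'
from h import *
go((.4592,-.0245,.104),75)
E
```

```text
t 16.4 pos [ 0.4604 -0.0257  0.1066] jaw ang 75.32 yaw 0.006 d_tool now [0.0016 0.0007 0.0026] after yaw [0.0016 0.0007 0.0026] F [-0.7  0.6  0.2] q [ 0.07  0.72 -0.15  2.2   0.4   0.2   0.88] op 0.13 tilt [-0.033  0.036]
```

Gripped at 11.4 mm (tab 12 mm). Now I pull along the tool's +y, which is the clamp's +y.

Call:
{"method": "play_rows", "body": {"targets": [{"jaw":1,"dx":0,"dy":0.004,"dz":0,"yaw":0},{"jaw":1,"dx":0,"dy":0.004,"dz":0,"yaw":0},{"jaw":1,"dx":0,"dy":0.004,"dz":0,"yaw":0},{"jaw":1,"dx":0,"dy":0.003,"dz":0,"yaw":0},{"jaw":1,"dx":0,"dy":0,"dz":0,"yaw":0}]}}

```text
clock: 16.9
tool_pos: [0.4628, -0.0166, 0.1066]
eef_rot: [0.132, 0.991, 0.011, 0.017]
contact_force: [-0.3, -5.1, -0.2]
opening: 0.13
```

```bash
python3 - <<'E'
from h import *
go((.4604+.0036,-.0257+.0135,.1066),75)
E
```

```text
t 16.9 pos [ 0.4628 -0.0166  0.1066] jaw ang 74.91 yaw -0.002 d_tool now [0.     0.0046 0.0001] after yaw [0.     0.0046 0.0001] F [-0.3 -5.1 -0.2] q [ 0.03  0.72 -0.14  2.19  0.38  0.21  0.86] op 0.13 tilt [-0.031  0.026]
```

Call:
{"method": "play_rows", "body": {"targets": [{"jaw":1,"dx":0,"dy":0.003,"dz":0,"yaw":0},{"jaw":1,"dx":0,"dy":0.003,"dz":0,"yaw":0},{"jaw":1,"dx":0,"dy":0.003,"dz":0,"yaw":0},{"jaw":1,"dx":0,"dy":0.002,"dz":0,"yaw":0},{"jaw":1,"dx":0,"dy":0.002,"dz":0,"yaw":0}]}}

```text
clock: 17.4
tool_pos: [0.4641, -0.0121, 0.1066]
eef_rot: [0.135, 0.991, 0.004, 0.015]
contact_force: [0.7, -7.5, -0.3]
opening: 0.132
```

```bash
python3 - <<'E'
from h import *
go((.4604+.0036,-.0257+.0135,.1066),75)
E
```

```text
t 17.4 pos [ 0.4641 -0.0121  0.1066] jaw ang 74.48 yaw -0.009 d_tool now [ 0.0001 -0.0001 -0.    ] after yaw [ 0.0001 -0.0001 -0.    ] F [ 0.7 -7.5 -0.3] q [ 0.01  0.72 -0.13  2.18  0.38  0.22  0.85] op 0.132 tilt [-0.028  0.012]
```

The tab is 14.1 mm out, the spring balanced with 7.5 N on the tool. I start lifting along the arc with a small outward bias.

Call:
{"method": "play_rows", "body": {"targets": [{"jaw":1,"dx":0,"dy":0.002,"dz":0,"yaw":0},{"jaw":1,"dx":-0.001,"dy":0.001,"dz":-0.004,"yaw":0},{"jaw":1,"dx":-0.002,"dy":0.001,"dz":-0.006,"yaw":0},{"jaw":1,"dx":-0.002,"dy":0.001,"dz":-0.006,"yaw":0},{"jaw":1,"dx":-0.002,"dy":0.001,"dz":-0.005,"yaw":0}]}}

```text
clock: 17.9
tool_pos: [0.4675, -0.0159, 0.1258]
eef_rot: [0.137, 0.99, -0.003, 0.009]
contact_force: [1.4, -6.1, -7.0]
opening: 0.132
```

```bash
cat >> h.py <<'E'
def lift():
    st=r.get_state();p=st["tool_pos"]; M=R.from_quat(st["eef_rot"]).as_matrix(); g=p-.019*M[:,2]
    g0=np.array([.4604,-.0257,.1066])-.019*np.array([.039,.026,-.999])
    d=g-g0; xc=np.array([.966,-.259]);yc=np.array([.259,.966])
    a=np.radians(75);xc=np.array([np.sin(a),-np.cos(a)]);yc=np.array([np.cos(a),np.sin(a)])
    print("t",st["clock"],"clamp dx %.4f dy %.4f dz %.4f"%(d[:2]@xc,d[:2]@yc,d[2]),end=' ')
    from scipy.optimize import brentq
    zz=g0[2]-.074
    th=brentq(lambda t:.22*np.sin(t)+zz*np.cos(t)-zz-d[2],-.2,1); print("theta by z %.3f, x expect %.4f"%(th,.22*(1-np.cos(th))+zz*np.sin(th)),"F",st["contact_force"].round(1),"F clamp y %.1f"%(st["contact_force"][:2]@yc),"tilt",M[2,:2].round(3),"op",round(st["opening"],3),"q",st["q"].round(2),"qd",abs(st["qd"]).max().round(3))
E
python3 - <<'E'
from h import *
lift()
E
```

```text
t 17.9 clamp dx 0.0045 dy 0.0121 dz 0.0193 theta by z 0.089, x expect 0.0054 F [ 1.4 -6.1 -7. ] F clamp y -5.6 tilt [-0.019 -0.003] op 0.132 q [ 0.03  0.69 -0.15  2.15  0.36  0.31  0.86] qd 0.21
```

Call:
{"method": "play_rows", "body": {"targets": [{"jaw":1,"dx":-0.002,"dy":0.004,"dz":-0.006,"yaw":0},{"jaw":1,"dx":-0.003,"dy":0.003,"dz":-0.007,"yaw":0},{"jaw":1,"dx":-0.003,"dy":0.002,"dz":-0.007,"yaw":0},{"jaw":1,"dx":-0.003,"dy":0.002,"dz":-0.007,"yaw":0},{"jaw":1,"dx":-0.003,"dy":0.002,"dz":-0.006,"yaw":0}]}}

```text
clock: 18.4
tool_pos: [0.4782, -0.0162, 0.1561]
eef_rot: [0.139, 0.99, -0.011, 0.002]
contact_force: [0.2, -7.0, -7.7]
opening: 0.135
```

```bash
python3 - <<'E'
from h import *
lift(); s=snap("scene","s9");cv2.imwrite("pics/s9c.png",cv2.resize(s["frame"][160:270,200:330,::-1],None,fx=4.5,fy=4.5))
E
```

```text
t 18.4 clamp dx 0.0152 dy 0.0148 dz 0.0495 theta by z 0.234, x expect 0.0179 F [ 0.2 -7.  -7.7] F clamp y -6.7 tilt [-0.007 -0.021] op 0.135 q [ 0.05  0.64 -0.2   2.08  0.33  0.45  0.88] qd 0.249
```

View pics/s9c.png

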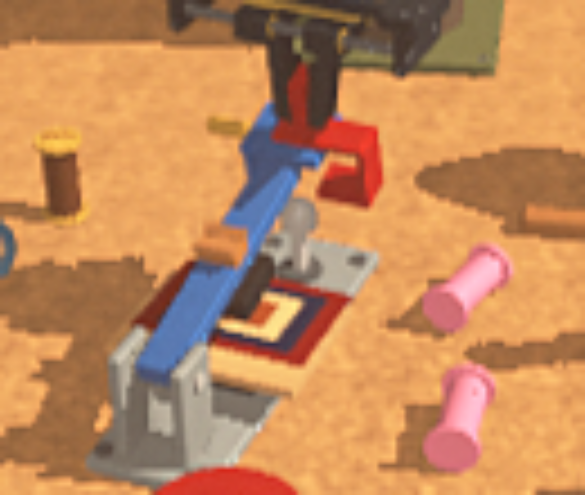

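The bar is rising off the ball and the tab is out. I continue along the arc.

Call:
{"method": "play_rows", "body": {"targets": [{"jaw":1,"dx":-0.004,"dy":0.002,"dz":-0.006,"yaw":0},{"jaw":1,"dx":-0.004,"dy":0.002,"dz":-0.006,"yaw":0},{"jaw":1,"dx":-0.004,"dy":0.002,"dz":-0.006,"yaw":0},{"jaw":1,"dx":-0.004,"dy":0.002,"dz":-0.005,"yaw":0},{"jaw":1,"dx":-0.002,"dy":0.001,"dz":-0.002,"yaw":0}]}}

```text
clock: 18.95
tool_pos: [0.4881, -0.0198, 0.177]
eef_rot: [0.14, 0.99, -0.018, -0.009]
contact_force: [-1.3, -6.1, -8.3]
opening: 0.135
```

```bash
python3 - <<'E'
from h import *
lift()
E
```

```text
t 18.95 clamp dx 0.0260 dy 0.0143 dz 0.0704 theta by z 0.340, x expect 0.0298 F [-1.3 -6.1 -8.3] F clamp y -6.2 tilt [ 0.013 -0.039] op 0.135 q [ 0.06  0.63 -0.22  2.01  0.3   0.56  0.91] qd 0.099
```

Call:
{"method": "play_rows", "body": {"targets": [{"jaw":1,"dx":-0.004,"dy":0.002,"dz":-0.005,"yaw":0},{"jaw":1,"dx":-0.004,"dy":0.002,"dz":-0.005,"yaw":0},{"jaw":1,"dx":-0.003,"dy":0.002,"dz":-0.004,"yaw":0},{"jaw":1,"dx":-0.002,"dy":0.001,"dz":-0.002,"yaw":0},{"jaw":1,"dx":0,"dy":0.001,"dz":0,"yaw":0}]}}

```text
clock: 19.45
tool_pos: [0.4936, -0.0219, 0.1868]
eef_rot: [0.139, 0.99, -0.025, -0.02]
contact_force: [1.0, -7.4, -7.8]
opening: 0.14
```

```bash
python3 - <<'E'
from h import *
lift()
E
```

```text
t 19.45 clamp dx 0.0323 dy 0.0140 dz 0.0802 theta by z 0.392, x expect 0.0364 F [ 1.  -7.4 -7.8] F clamp y -6.9 tilt [ 0.032 -0.055] op 0.14 q [ 0.07  0.62 -0.23  1.97  0.29  0.64  0.93] qd 0.019
```

Call:
{"method": "play_rows", "body": {"targets": [{"jaw":1,"dx":-0.003,"dy":0.001,"dz":-0.004,"yaw":0},{"jaw":1,"dx":-0.003,"dy":0.001,"dz":-0.003,"yaw":0},{"jaw":1,"dx":-0.001,"dy":0.001,"dz":-0.001,"yaw":0},{"jaw":1,"dx":0,"dy":0.001,"dz":0,"yaw":0},{"jaw":1,"dx":0,"dy":0.001,"dz":0,"yaw":0}], "squeeze": 45}}

```text
clock: 19.95
tool_pos: [0.4941, -0.0232, 0.1883]
eef_rot: [0.139, 0.989, -0.029, -0.028]
contact_force: [0.5, -6.7, -5.8]
opening: 0.137
```

```bash
python3 - <<'E'
from h import *
lift(); 
for n in("scene","wrist","top"):
  s=snap(n,n+"10")
s=load("scene10");cv2.imwrite("pics/s10c.png",cv2.resize(s["frame"][150:270,200:330,::-1],None,fx=4.5,fy=4.5))
E
```

```text
t 19.95 clamp dx 0.0335 dy 0.0131 dz 0.0816 theta by z 0.400, x expect 0.0375 F [ 0.5 -6.7 -5.8] F clamp y -6.3 tilt [ 0.048 -0.066] op 0.137 q [ 0.07  0.63 -0.23  1.95  0.29  0.67  0.93] qd 0.017
```

View pics/s10c.png

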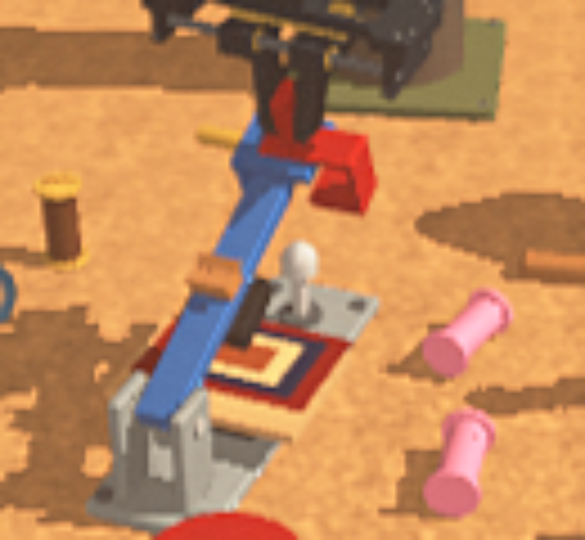

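View pics/wrist10.png

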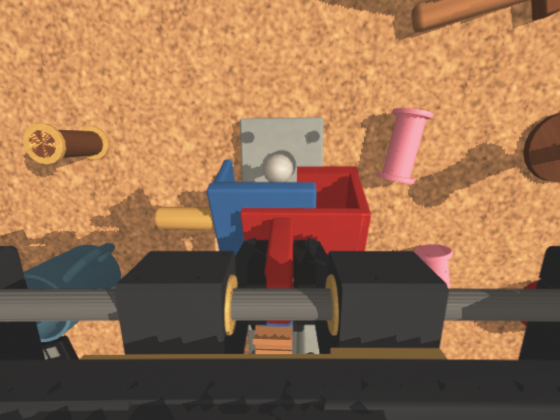

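View pics/top10.png

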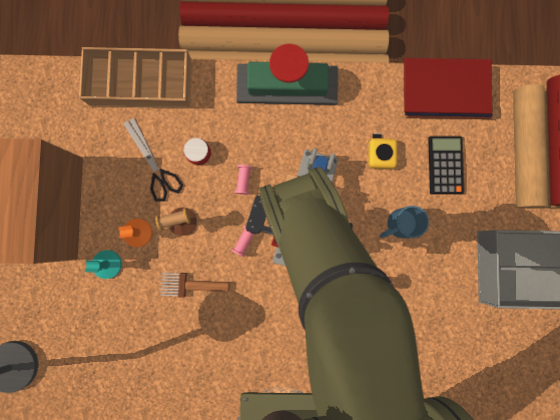

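```bash
python3 - <<'E'
from h import *
a=np.radians(75);xc=np.array([np.sin(a),-np.cos(a)]);yc=np.array([np.cos(a),np.sin(a)])
tab0=np.array([.4587,-.0251]); hinge=tab0+.22*xc
for n in("scene10","top10","wrist10"):
    s=load(n);P=cloud(s);h=cv2.cvtColor(s["frame"],cv2.COLOR_RGB2HSV).astype(int)
    U=(P[...,:2]-hinge)@xc;V=(P[...,:2]-hinge)@yc;Z=P[...,2]
    blue=(h[...,0]>100)&(h[...,0]<118)&(h[...,1]>120)
    m=blue&(abs(V)<.009)&(U<-.02)&(U>-.16)&(Z>.06);print(n,m.sum())
    if m.sum()>15:
        k=np.polyfit(U[m],Z[m],1);print(n,"bar slope angle",-np.arctan(k[0]))
    red=((h[...,0]<6)|(h[...,0]>172))&(h[...,1]>170)
    m=red&(abs(V)<.08)&(U<-.13)&(U>-.28)&(Z>.12)
    if m.sum(): print("red V",V[m].min(),V[m].max(),"Z",Z[m].min(),Z[m].max())
    m=blue&(abs(V)<.08)&(U<-.17)&(U>-.28)&(Z>.12)
    if m.sum(): print("free end blue V",V[m].min(),V[m].max())
for n in("wrist7",): pass
s=load("w8");P=cloud(s);h=cv2.cvtColor(s["frame"],cv2.COLOR_RGB2HSV).astype(int)
U=(P[...,:2]-hinge)@xc;V=(P[...,:2]-hinge)@yc;Z=P[...,2];red=((h[...,0]<6)|(h[...,0]>172))&(h[...,1]>170);blue=(h[...,0]>100)&(h[...,0]<118)&(h[...,1]>120)
m=red&(abs(V)<.08)&(U<-.17)&(Z>.08);print("before red V",V[m].min(),V[m].max());m=blue&(abs(V)<.08)&(U<-.19)&(Z>.08);print("blue",V[m].min(),V[m].max())
E
```

```text
scene10 155
scene10 bar slope angle 0.391479583466631
red V -0.01137032511355222 0.0580613921736277 Z 0.12573133761838584 0.2281757548514658
free end blue V -0.028786038229733798 0.027358911751196265
top10 3
red V 0.04647766593001076 0.0566615552309899 Z 0.13738987169175765 1.040467754966223
wrist10 8
red V -0.010814145285928726 0.05849658253579544 Z 0.13156083678834365 0.3366587402789859
free end blue V -0.02944980857706595 0.029211335705832862
before red V -0.02266997678355944 0.046445311481910743
blue -0.029459994610908525 0.029226807958811097
```

The bar is at about 0.39–0.40 rad, but the tab has crept back to about 12 mm out of 14. I pull out again and rise a little more.

Call:
{"method": "play_rows", "body": {"targets": [{"jaw":1,"dx":-0.001,"dy":0.005,"dz":-0.003,"yaw":0},{"jaw":1,"dx":-0.002,"dy":0.005,"dz":-0.003,"yaw":0},{"jaw":1,"dx":-0.002,"dy":0.005,"dz":-0.003,"yaw":0},{"jaw":1,"dx":-0.001,"dy":0.004,"dz":-0.002,"yaw":0},{"jaw":1,"dx":0,"dy":0.003,"dz":-0.001,"yaw":0}]}}

```text
clock: 20.6
tool_pos: [0.497, -0.0219, 0.1923]
eef_rot: [0.144, 0.988, -0.043, -0.038]
contact_force: [1.1, -9.3, -8.0]
opening: 0.139
```

```bash
cat > chk.py <<'E'
from h import *
import sys
def chk(tag):
    a=np.radians(75);xc=np.array([np.sin(a),-np.cos(a)]);yc=np.array([np.cos(a),np.sin(a)])
    hinge=np.array([.4587,-.0251])+.22*xc
    lift()
    for n in("scene","wrist"):
        s=snap(n,n+tag);P=cloud(s);h=cv2.cvtColor(s["frame"],cv2.COLOR_RGB2HSV).astype(int)
        U=(P[...,:2]-hinge)@xc;V=(P[...,:2]-hinge)@yc;Z=P[...,2]
        blue=(h[...,0]>100)&(h[...,0]<118)&(h[...,1]>120)
        m=blue&(abs(V)<.009)&(U<-.02)&(U>-.16)&(Z>.06)
        if m.sum()>15: print(n,"angle",-np.arctan(np.polyfit(U[m],Z[m],1)[0]))
        red=((h[...,0]<6)|(h[...,0]>172))&(h[...,1]>170)
        m=red&(abs(V)<.08)&(U<-.13)&(U>-.28)&(Z>.12)
        print(n,"latch",np.percentile(V[m],99.5)-0.0460,V[m].max()-.0464)
    s=load("scene"+tag);cv2.imwrite(f"pics/sc{tag}.png",cv2.resize(s["frame"][150:270,200:330,::-1],None,fx=4.5,fy=4.5))
chk(sys.argv[1])
E
python3 chk.py 11
```

```text
t 20.6 clamp dx 0.0362 dy 0.0156 dz 0.0856 theta by z 0.422, x expect 0.0404 F [ 1.1 -9.3 -8. ] F clamp y -8.7 tilt [ 0.063 -0.096] op 0.139 q [ 0.04  0.63 -0.22  1.91  0.29  0.72  0.92] qd 0.04
scene angle 0.40966465135745084
scene latch 0.013826712056381696 0.013796845953294917
wrist latch 0.014008999935072333 0.014252199007796382
```

The latch reads about 14 mm (at its stop, 8.7 N) and the bar about 0.41–0.42 rad. I check that it stays put while the arm holds its last target.

```bash
python3 - <<'E'
from h import *
for i in range(5):
    for j in range(4): r.snapshot("top")
    lift()
E
python3 chk.py 12
```

```text
t 20.9 clamp dx 0.0362 dy 0.0156 dz 0.0856 theta by z 0.422, x expect 0.0405 F [ -0.1 -10.7  -6.8] F clamp y -10.3 tilt [ 0.063 -0.096] op 0.144 q [ 0.04  0.63 -0.22  1.91  0.29  0.72  0.92] qd 0.002
t 21.1 clamp dx 0.0362 dy 0.0156 dz 0.0856 theta by z 0.422, x expect 0.0405 F [ -0.2 -10.4  -6.7] F clamp y -10.1 tilt [ 0.063 -0.096] op 0.144 q [ 0.04  0.63 -0.22  1.91  0.29  0.72  0.92] qd 0.001
t 21.3 clamp dx 0.0362 dy 0.0156 dz 0.0857 theta by z 0.423, x expect 0.0405 F [  0.4 -10.2  -6.4] F clamp y -9.8 tilt [ 0.063 -0.096] op 0.145 q [ 0.04  0.63 -0.22  1.91  0.29  0.72  0.92] qd 0.001
t 21.5 clamp dx 0.0362 dy 0.0156 dz 0.0857 theta by z 0.423, x expect 0.0405 F [  0.5 -10.7  -7.5] F clamp y -10.2 tilt [ 0.063 -0.096] op 0.148 q [ 0.04  0.63 -0.22  1.91  0.29  0.72  0.92] qd 0.001
t 21.7 clamp dx 0.0362 dy 0.0156 dz 0.0857 theta by z 0.423, x expect 0.0405 F [ -0.2 -10.9  -7.1] F clamp y -10.6 tilt [ 0.063 -0.096] op 0.143 q [ 0.04  0.63 -0.22  1.91  0.29  0.72  0.92] qd 0.003
t 21.7 clamp dx 0.0362 dy 0.0156 dz 0.0857 theta by z 0.423, x expect 0.0405 F [ -0.2 -10.9  -7.1] F clamp y -10.6 tilt [ 0.063 -0.096] op 0.143 q [ 0.04  0.63 -0.22  1.91  0.29  0.72  0.92] qd 0.003
scene angle 0.413615949173685
scene latch 0.014099151243042736 0.01437410394887588
wrist latch 0.013971311448550579 0.014343198683863481
```

View pics/sc12.png

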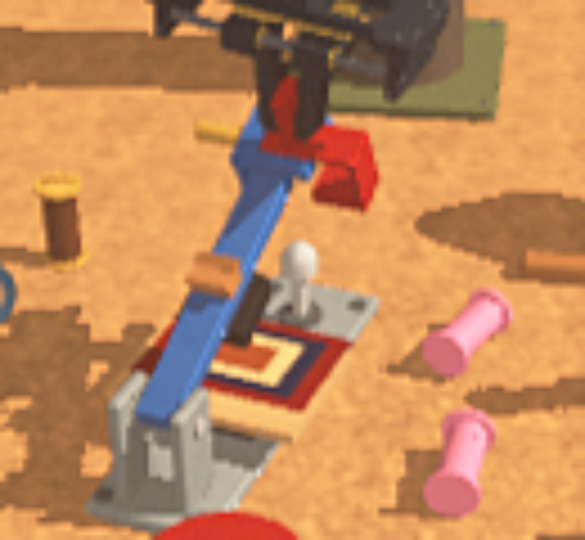

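View pics/scene12.png

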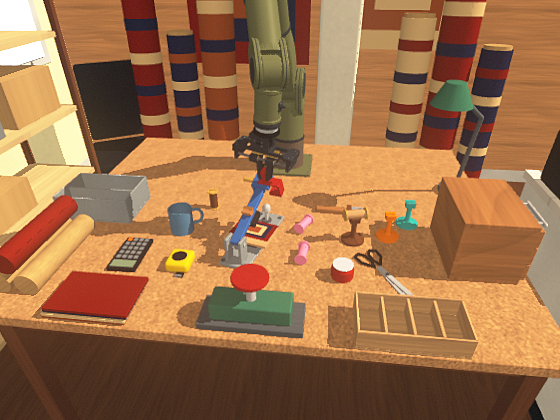

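The hold was steady for over 1 s. The bobbin is in the dark stand at (355,214), the bar is raised at (245,215), and the bystanders are where they were. I hand in.

```bash
python3 -c "
from h import *
print(r.finish_job()); st=r.get_state(); print(st['clock'],st['tool_pos'],st['contact_force'],st['opening'])"
```

```text
the job is handed in; nothing more can be done
None
the job is handed in; nothing more can be done
```

The job is handed in at about 21.8 s of the 51 s allowed; no verdict was reported. The pale bobbin lies in the dark stand, and the arm holds the bar raised with the tab still gripped.

**Bobbin:** I gripped it by its end discs, lifted it off the bar and set it in the saddle. The top view afterwards put its centre at (0.522, 0.260), about 1–2 mm from the measured saddle. Its disc top was at 0.119 m against 0.117 m expected. When setting it down, the tool pressed with about 35 N for a moment before I eased off and released.

**Latch:** The tab was pulled fully out. It crept back to about 12 mm during the lift, so I pulled it out again to about 14.0 mm, at its stop, with about 10 N outward on the tab.

**Bar:** It stands at about 0.41 rad by the camera and 0.42 rad by the arm's pose, a rise of about 9 cm. Over a 1.1 s hold before handing in, the pose changed by 0.1 mm or less.

**Other checks:**
- **Tilt:** The gripper tilted about 6° under the spring and bar load. The tab stayed held, with a measured opening of about 12–13 mm.
- **Lamp:** The gripper overlapped the desk lamp in the first view. Moving away from it gave no contact force, and the lamp stayed where it was.
- **Bystanders:** They looked unmoved in the last full view. I checked this by eye only.

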